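# Snap the cover plate onto its standoffs in the welding interface box

## Task

Put the black cover plate over the control board in the open metal box, grip rib up, with its four holes over the four white snap standoffs, and press it down until it has clicked through on every standoff and lies flat on all four shoulders. Keep it roughly level and press gently, feeling for each click: the plastic cracks if it is forced. Then let go and leave the things lying around where they are.

Things in the scene. Friction and masses are not known exactly. Their poses are not given: they have to be found in the camera images.
- box: open die-cast aluminium box, fixed on the bench, outside 140 (x) by 190 (y) by 48 mm high, walls and floor 5 mm, two black cable glands on its +y side (23 mm long, 21 mm up). Origin: centre of its underside; z up. In it a steel frame carries a green board and four white snap standoffs at x = +-43, y = +-66 mm from the frame's middle. The cover fits in with 9 mm to spare all round if centred
- nominal (a point): point fixed in the box on its centre line, 30 mm above its origin. The frame with the standoffs is screwed down to suit each box, so it differs and is not measured: its middle lies up to 4 mm (x and y) off this line, and the standoffs' flat shoulders, where the cover ends up, stand 0 to 14 mm above this point, all four alike. Find both by touch or sight. Under the cover the frame does not give
- std0 (a point): nominal place (as for nominal, fixed in the box) of the standoff at x = -43, y = -66 mm: a pillar 16 mm across; on its shoulder a head 8 mm across, above 7 mm tapering to a blunt 3 mm tip 16.5 mm over the shoulder; at its +x and -x sides sprung barbs with sloping tops, 13.6 mm over both, widest 6 mm over the shoulder, which spread again over a seated 4 mm plate
- std1 (a point): nominal place of the standoff at x = -43, y = +66 mm; made as std0. Pushed straight down, a cover whose holes are within about 2.5 mm of the heads slides over the tips and stops on the barbs with its underside about 8.5 mm above the shoulders; farther off it stops on the tips, 16.5 mm above them
- std2 (a point): nominal place of the standoff at x = +43, y = -66 mm; made as std0. Each standoff takes 4 to 8 N to snap through; then that hole drops onto the shoulder and is held. The cover is stiff: pressing one side down lifts the other a little until that is pressed too
- std3 (a point): nominal place of the standoff at x = +43, y = +66 mm; made as std0
- cover: loose black plastic plate, 112 (x) by 160 (y) by 4 mm, about 0.11 kg, with 10.5 mm round holes at x = +-43, y = +-66 mm and one grip rib on top, 12 mm thick (x), 56 mm long (y), 26 mm high, in the middle. Origin: centre of its underside; z up. Flat beside the rib. Starts flat on the cardboard, rib up. Fits the standoffs also after a half turn. Cracks if pressed on with over 50 N
- grip (a point): middle of the top of the cover's grip rib, 30 mm above the cover's underside; axes as the cover's
- hole0 (a point): centre of the cover's hole at x = -43, y = -66 mm, at its lower mouth (cover's frame)
- hole1 (a point): centre of the cover's hole at x = -43, y = +66 mm, at its lower mouth (cover's frame)
- hole2 (a point): centre of the cover's hole at x = +43, y = -66 mm, at its lower mouth (cover's frame)
- hole3 (a point): centre of the cover's hole at x = +43, y = +66 mm, at its lower mouth (cover's frame)
- pad: sheet of cardboard, 170 by 215 by 4 mm, fixed, on which the cover starts. Origin: centre of its underside
- box_lid: bystander: the box's aluminium lid lying on the bench, 140 by 190 by 16 mm with two 16 mm high black knobs, 0.45 kg. Origin: centre of its underside
- screwdriver: bystander: screwdriver lying on the bench, about 200 mm long along its x. Origin under its middle
- magnet_square: bystander: red magnetic welding square lying flat, 95 by 95 by 15 mm three-cornered slab. Origin: on its underside, near its middle
- gas_nozzle: bystander: copper gas nozzle standing upright, 24 mm across, 55 mm high. Origin: centre of its underside
Mind the look-alikes: they are no part of the job. Of the things shaped like the cover, the black one is meant.

How it is judged:
By the outcome, as a careful person would: the job done as asked, in the order asked, and still so for the second after the job is handed in, with the robot touching nothing.
It also fails if it takes over 64 s, if anything falls off the work surface, if the arm or the gripper's body presses on something with over 40 N, if the wrist force passes 120 N, or if a joint passes its speed limit or range.

## Robot

A 6-joint arm with a two-finger parallel gripper is mounted at the origin on the work surface. World frame = base frame: x ahead of the robot, y to its left, z up, the work surface at z = 0. Lengths are in m, angles in rad, forces in N, time in s.
With the tool pointing down it reaches from about 0.425 to 0.95 m from the base axis. Payload 3.5 kg.
Tool frame: the origin (TCP) lies between the finger pads; the fingertips stand 22 mm ahead of it and the grasp point (between the pads) lies 3 mm ahead of it (ctrl.nose_length is the z of the fingertips in the tool frame, in m); z points along the fingers, y is the line along which they close (so a half turn about z gives the same grasp; the last joint's range is limited). The gripper opens to 85 mm and grips with 20 to 120 N. Pads are 22 mm wide; open, the fingers measure 114 mm over their backs; the gripper's body (76 mm by 85 mm) begins 54 mm behind the grasp point. The pads swing forward as they close: fully open they stand 13 mm farther back than shut.
Start: joints at [0.987, 0.286, 1.577, -0, 1.279, -0.15], TCP at [0.284, 0.612, 0.228] pointing down, gripper open.
Joint ranges: [-2.77, 2.77], [-0.9, 2.22], [0.21, 2.48], [-1.53, 4.67], [0.24, 2.81], [-2.84, 2.84]. Speed limits (rad/s): [2.79, 2.79, 3.14, 3.14, 3.14, 3.14].

## Interface

Orientations are given as a unit quaternion [x, y, z, w].
In Python, from plant import ctrl gives the robot as it stands. The module is installed in compiled form; this text tells all that it offers.
- The arm moves only by the tool send_rows, never from a script. Its argument "rows" is text: rows parted by semicolons, each of 7 numbers parted by spaces: the turn, a rotation vector about the tool's x, y, z in fractions of the full range, 1 being 180 degrees, then the shift along the tool's x, y, z in fractions of the full range, 1 being 600 mm, then the opening, from -1 (shut) to 1 (fully open). A call has 1 to 8 rows; each row is the pose to reach, as a shift and turn from the pose commanded when the call began, along the tool's axes at that moment; what a row does not reach only later rows make up. A row lasts 1/8 s, in which the tool goes at most 62.5 mm and 10.7 degrees, less where a joint would pass 70% of its speed; a pose out of reach is approached as far as the arm can. No shift or turn number may pass 1 either way. A call with a gripper value outside its range is refused whole. The fingers move at their own pace and stop on an object; "grip_force" is the grip in N (left out, the last holds). Time passes only in rows, so rows that repeat a pose let the fingers close. It gives the time, the measured TCP pose, the force, the opening and the grip force at its end, in the units of the state.
- ctrl.get_state(): the state, without advancing time (a new reading comes with each control period).
- ctrl.read_camera(name): name is "scene" or "side" or "wrist"; returns a dict with "color" (400x640x3 uint8, red, green, blue), "fx", "fy", "cx", "cy" (pixels), "D" ([k1, k2, p1, p2, k3] as OpenCV has them; the pictures are not rectified), "extrinsics" (4x4, takes a point from world to camera coordinates). Camera axes: x right, y down, z forward; pixel columns grow to the right and rows downward; lengths in m; the calibration is good to about 2 mm. A picture is of the moment at which its call begins. There is no depth.
- ctrl.sign_off(): hands the job in; it is judged then, once.
Trained networks look in a picture, given as the dict that the camera call returned (one of the last four; its "shot" number tells which), for a name from the list of things; names that differ only in an ending like _2 or _b are one class to them, and where a whole thing is asked for, a point or a joint stands for the part that bears it (a point fixed in the world has none). Each returns a list of dicts, best first, with "p" (0 to 1); they miss things now and then, are a little off and sometimes report something else, mostly with a low value. They report only what shows in the picture. A call takes as long as a camera call. They do not tell look-alikes from the thing itself.
- ctrl.look_for(picture, target): "position" ([x, y, z] in m, in the coordinates of the camera as it stood for that picture, good to about 4 mm: the middle of the surface that is visible of it).
The state is a dict: "time": time; "qpos": joint angles; "dq": joint speeds; "joint_efforts": joint torques, N m; "eef_pos": TCP position; "tcp_rot": TCP orientation; "contact_force": force on the tool from outside, world axes, zero at the start; "wrist_torque": the same for the moment, N m; "opening": opening from 0.0 (shut) to 1.0 (fully open); "finger_force": force on a finger pad.
Only numpy, scipy, OpenCV 4.12 (cv2) and the standard library are available. Lean on these libraries where they do the work, as an engineer would, in place of code of your own. Each camera call takes 0.05 s, during which the arm holds its last target. There are 200 camera calls.

## Working session

There is one attempt and no reset: what is moved stays moved. The work goes in short steps, Python scripts to look and compute and a tool call to move; the robot and the scene stay as the last step left them, time stands still between calls to the robot, and variables do not carry over. Pictures are saved under pics/ and viewed, at most 10 in all, crops included, and the job is handed in when it is done.

Besides the shell and the picture viewer there is one more tool, called in YAML: its name, and indented under it one key for each argument. send_rows: Moves the arm, as the interface text tells. Its arguments: {"type":"object","properties":{"rows":{"type":"string"},"grip_force":{"type":"number"}},"required":["rows"]}

```bash
mkdir -p pics
cat > h.py <<'E'
import numpy as np, cv2, sys
from scipy.spatial.transform import Rotation as R
from plant import ctrl
def w2p(pic,P):
    T=np.array(pic["extrinsics"]);K=np.array([[pic["fx"],0,pic["cx"]],[0,pic["fy"],pic["cy"]],[0,0,1.]])
    p,_=cv2.projectPoints(np.atleast_2d(P).astype(float),cv2.Rodrigues(T[:3,:3])[0],T[:3,3],K,np.array(pic["D"]));return p[:,0]
def ray(pic,uv):
    T=np.array(pic["extrinsics"]);K=np.array([[pic["fx"],0,pic["cx"]],[0,pic["fy"],pic["cy"]],[0,0,1.]])
    n=cv2.undistortPoints(np.array(uv,float).reshape(-1,1,2),K,np.array(pic["D"]))[:,0]
    d=np.c_[n,np.ones(len(n))]@T[:3,:3]; return -T[:3,:3].T@T[:3,3], d
def atz(pic,uv,z):
    o,d=ray(pic,uv); return o+d*((z-o[2])/d[:,2])[:,None]
def c2w(pic,p):
    T=np.array(pic["extrinsics"]); return T[:3,:3].T@(np.array(p)-T[:3,3])
def tri(obs):
    A=np.zeros((3,3));b=np.zeros(3)
    for pic,uv in obs:
        o,d=ray(pic,[uv]);d=d[0]/np.linalg.norm(d);M=np.eye(3)-np.outer(d,d);A+=M;b+=M@o
    return np.linalg.solve(A,b)
def save(pic,name,crop=None,s=1):
    im=pic["color"][:,:,::-1]
    if crop: im=im[crop[1]:crop[3],crop[0]:crop[2]]
    cv2.imwrite(f"pics/{name}.png",cv2.resize(im,None,fx=s,fy=s,interpolation=cv2.INTER_CUBIC))
E
python3 - <<'E'
from h import *
np.set_printoptions(precision=4,suppress=True)
print(ctrl.get_state(),ctrl.nose_length)
ims=[]
for n in("scene","side","wrist"):
    p=ctrl.read_camera(n);ims.append(p["color"][:,:,::-1])
    print(n,np.array(p["extrinsics"]),p["fx"])
    for t in("cover","box","nominal","grip","pad","box_lid","std0"):
        for d in ctrl.look_for(p,t)[:3]:
            w=c2w(p,d["position"]);print(t,round(d["p"],2),w,w2p(p,w)[0])
cv2.imwrite("pics/a.png",ims[0]);cv2.imwrite("pics/b.png",np.vstack([cv2.resize(ims[1],(480,300)),cv2.resize(ims[2],(480,300))]))
E
```

```text
{'time': 0.0, 'qpos': array([ 0.987 ,  0.2872,  1.5782, -0.    ,  1.2786, -0.15  ]), 'dq': array([ 0.001 , -0.    ,  0.0002,  0.0008, -0.0008, -0.0001]), 'joint_efforts': array([  0.0013, -40.5969, -29.2635,  -0.0001,   0.0055,   0.    ]), 'eef_pos': array([0.2833, 0.6119, 0.227 ]), 'tcp_rot': array([ 0.2152,  0.9766, -0.0011, -0.0004]), 'contact_force': array([ 0.2681, -0.4372, -0.3038]), 'wrist_torque': array([-0.0027,  0.0248, -0.0082]), 'finger_force': 0.0, 'opening': 1.0008029195827617} 0.022
scene [[ 0.0886  0.9961  0.0062 -0.0046]
 [ 0.8559 -0.0729 -0.512  -0.3934]
 [-0.5095  0.0507 -0.859   1.581 ]
 [ 0.      0.      0.      1.    ]] 492.332527688005
cover 0.77 [0.5354 0.1662 0.0081] [390.8968 207.2238]
cover 0.67 [0.2251 0.3493 0.004 ] [432.7215 113.6184]
cover 0.67 [ 0.2514 -0.27    0.0034] [226.8779 134.2341]
box 0.85 [ 0.5015 -0.1754  0.0285] [261.4451 201.9364]
nominal 0.8 [ 0.5036 -0.1747  0.0298] [261.6664 202.377 ]
grip 0.94 [0.4863 0.4164 0.0027] [476.2808 185.7812]
grip 0.81 [ 0.2471 -0.2743 -0.0024] [225.702  134.3671]
grip 0.73 [0.5342 0.1681 0.0102] [391.636  206
[... 1111 characters left out ...]
td0 0.54 [ 0.7665 -0.0106  0.0182] [420.4337 181.8523]
wrist [[ 0.4207  0.9072  0.0014 -0.6765]
 [ 0.8696 -0.4037  0.2843 -0.0359]
 [ 0.2584 -0.1184 -0.9587  0.379 ]
 [ 0.      0.      0.      1.    ]] 296.1794175888158
cover 0.88 [0.4581 0.4507 0.0039] [270.5085 327.5666]
cover 0.73 [0.485  0.2166 0.0074] [146.2159 395.4404]
cover 0.65 [0.2106 0.361  0.0045] [120.3906 207.2936]
grip 0.82 [0.4586 0.4512 0.0059] [270.7621 328.6426]
grip 0.73 [0.2045 0.3654 0.006 ] [119.5845 202.1035]
grip 0.62 [0.4838 0.2201 0.013 ] [145.637  397.4437]
pad 0.73 [0.4747 0.2277 0.0038] [149.8043 386.3473]
pad 0.24 [0.4897 0.2149 0.0069] [147.2226 397.5893]
box_lid 0.33 [0.4885 0.2167 0.0094] [146.8425 398.1488]
```

View pics/a.png

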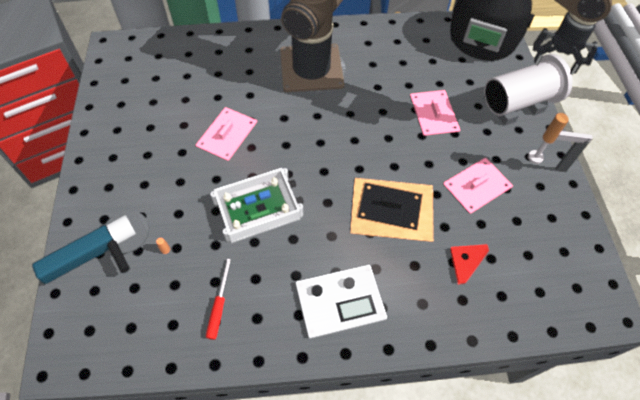

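View pics/b.png

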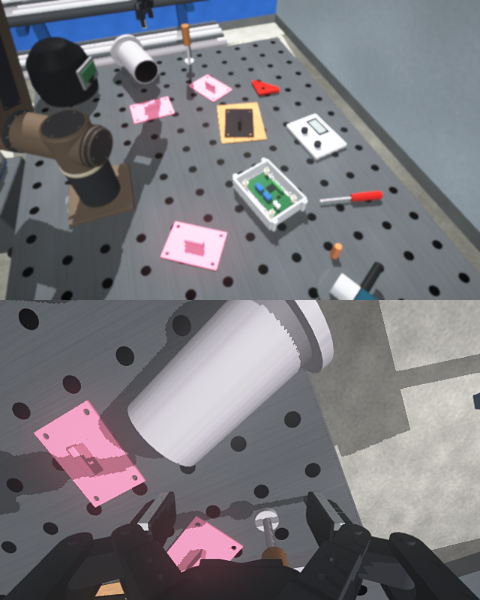

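The black plate on the cardboard at scene (391,206) is the cover. The pink plates at (227,133), (434,112) and (478,185) are look-alikes. The box is at (258,203).

```bash
cat >> h.py <<'E'
def go(pos,yaw,final=None):
    """tool down, tool y at angle yaw in world; print per-step rotvec deg & shift mm"""
    s=ctrl.get_state();Rc=R.from_quat(s["tcp_rot"]);y=np.array([np.cos(yaw),np.sin(yaw),0]);z=np.array([0,0,-1.])
    Rt=R.from_matrix(np.c_[np.cross(y,z),y,z]);d=(Rc.inv()*Rt).as_rotvec(degrees=True)
    print("rot",d.round(2),"shift",(Rc.inv().apply(np.array(pos)-s["eef_pos"])*1e3).round(2))
def rect(pic,mask,z):
    c=max(cv2.findContours(mask.astype(np.uint8),0,2)[0],key=cv2.contourArea)[:,0]
    w=atz(pic,c.astype(float),z)[:,:2]
    return cv2.minAreaRect((w*1000).astype(np.float32))
E
python3 - <<'E'
from h import *
np.set_printoptions(precision=4,suppress=True)
s=ctrl.get_state();p=ctrl.read_camera("wrist");T=np.array(p["extrinsics"])
Rc=R.from_quat(s["tcp_rot"]).as_matrix()
print("cam in tool",Rc.T@(-T[:3,:3].T@T[:3,3]-s["eef_pos"]));print((T[:3,:3]@Rc))
p=ctrl.read_camera("scene");im=p["color"].astype(int)
m=np.zeros(im.shape[:2],bool);m[180:235,350:435]=(im.max(2)<60)[180:235,350:435]
print("cover",rect(p,m,0.008))
m[:]=0;b=(im.min(2)>165);m[165:243,205:305]=b[165:243,205:305]
print("box",rect(p,m,0.048))
for y in (0.0,np.pi): go([.53,.165,.30],y)
E
```

```text
cam in tool [ 0.073  0.001 -0.146]
[[-0.0004  1.     -0.0014]
 [-0.9588 -0.0008 -0.2842]
 [-0.2842  0.0012  0.9588]]
cover ((529.4674682617188, 163.96490478515625), (152.0623016357422, 104.38751220703125), 71.49634552001953)
box ((514.695068359375, -184.5458984375), (166.2576446533203, 214.00921630859375), 16.643627166748047)
rot [-0.   -0.   65.15] shift [-411.6 -302.5  -71.6]
rot [   0.     -0.   -114.85] shift [-411.6 -302.5  -71.6]
```

Careful with the scale: shifts go in shares of 600 mm and turns go in shares of 180 degrees. That gives: -411 mm / 600 = -0.685, -302 mm / 600 = -0.5033, 80 degrees / 180 = 0.4444.

send_rows:
  rows: "0 0 0.0556 -0.085 -0.0633 -0.0133 1;0 0 0.1111 -0.1717 -0.1267 -0.0333 1;0 0 0.1667 -0.2583 -0.19 -0.0333 1;0 0 0.2222 -0.3433 -0.2517 -0.0367 1;0 0 0.2778 -0.4283 -0.315 -0.0367 1;0 0 0.3333 -0.5133 -0.3783 -0.0367 1;0 0 0.3889 -0.6 -0.4417 -0.0367 1;0 0 0.4444 -0.685 -0.5033 -0.0367 1"

```text
time: 2.3
eef_pos: [0.5248, 0.174, 0.2508]
tcp_rot: [0.794, 0.608, 0.0, 0.0]
contact_force: [0.2, 0.2, -0.1]
opening: 1.003
finger_force: 0.0
```

Run:
```python
from h import *
np.set_printoptions(precision=4,suppress=True)
s=ctrl.get_state();print(s["time"],s["eef_pos"],s["qpos"],s["dq"])
p=ctrl.read_camera("wrist")
for t in("cover","grip","hole0","pad"):
    for d in ctrl.look_for(p,t)[:4]:
        w=c2w(p,d["position"]);print(t,round(d["p"],2),w,w2p(p,w)[0])
save(p,"c")
```

```text
2.3 [0.5248 0.174  0.2508] [ 0.1365 -0.0011  1.856   0.0001  1.2856  0.4015] [-0.8808  0.1599 -0.1604  0.0037 -0.0037  0.5103]
cover 0.92 [0.4825 0.3702 0.0028] [242.386   23.9727]
cover 0.78 [0.5284 0.1706 0.0082] [324.4599 177.1156]
cover 0.63 [0.2342 0.3516 0.0053] [56.324  98.6001]
grip 0.87 [0.2331 0.3542 0.005 ] [54.6062 96.631 ]
grip 0.83 [0.5262 0.1772 0.0094] [321.6095 172.9799]
grip 0.64 [0.4827 0.37   0.0079] [241.4551  22.8146]
hole0 0.88 [0.5304 0.1695 0.0091] [326.1969 177.6679]
hole0 0.82 [0.4812 0.3744 0.0065] [239.233   19.3321]
hole0 0.66 [0.235  0.3514 0.0087] [54.5596 98.3624]
pad 0.74 [0.5637 0.2105 0.0032] [342.7544 140.1932]
```

View pics/c.png

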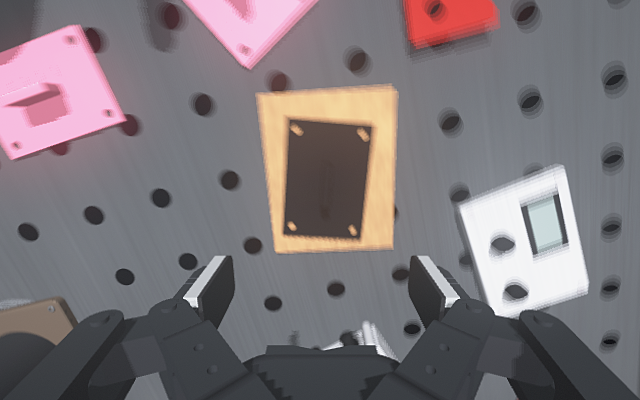

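The black cover is centred at about (325,180), turned about 5° in the picture, with its holes at the four corners. The picture is blurred because the arm was still moving.

send_rows:
  rows: "0 0 0 0 0 0 1;0 0 0 0 0 0 1"

```text
time: 2.8
eef_pos: [0.5234, 0.1771, 0.2505]
tcp_rot: [0.792, 0.611, 0.0, -0.0]
contact_force: [0.5, 0.7, -0.2]
opening: 1.002
finger_force: 0.0
```

```bash
cat >> h.py <<'E'
def coverholes(pic,tag):
    im=pic["color"].astype(int)
    sat=im[:,:,0]-im[:,:,2]
    m=((sat>60)&(im[:,:,0]>110)).astype(np.uint8); m[250:]=0
    c=max(cv2.findContours(m,0,2)[0],key=cv2.contourArea)
    full=cv2.drawContours(np.zeros_like(m),[c],-1,1,-1)
    full=cv2.erode(full,np.ones((9,9)))
    dark=full&(1-m)
    k=max(cv2.findContours(dark,0,2)[0],key=cv2.contourArea)
    hull=cv2.drawContours(np.zeros_like(m),[k],-1,1,-1)
    hs=cv2.erode(hull,np.ones((3,3)))&m
    n,l,st,ce=cv2.connectedComponentsWithStats(hs)
    o=[(ce[i],int(st[i,4])) for i in range(1,n) if st[i,4]>4]
    q=cv2.boxPoints(cv2.minAreaRect(k)); return q,o,k[:,0]
E
python3 - <<'E'
from h import *
np.set_printoptions(precision=4,suppress=True)
s=ctrl.get_state();print(s["time"],s["eef_pos"],abs(s["dq"]).max())
p=ctrl.read_camera("wrist");save(p,"d",(240,60,420,260),3)
q,o,k=coverholes(p,"d");print(q,o)
w=atz(p,k.astype(float),0.008)[:,:2]*1000
print(cv2.minAreaRect(w.astype(np.float32)))
np.savez("v1.npz",T=p["extrinsics"],o=np.array([a for a,_ in o]))
E
```

```text
2.8 [0.5234 0.1771 0.2505] 0.0033502270076066487
[[277.5838 234.8274]
 [286.0406 116.4315]
 [373.3807 122.6701]
 [364.9239 241.066 ]] [(array([295.3462, 128.5385]), 52), (array([362.4, 133.4]), 50), (array([291.4242, 225.4242]), 33), (array([352.1081, 229.2162]), 37)]
((526.0574951171875, 167.04608154296875), (160.79615783691406, 111.36524200439453), 71.37430572509766)
```

View pics/d.png

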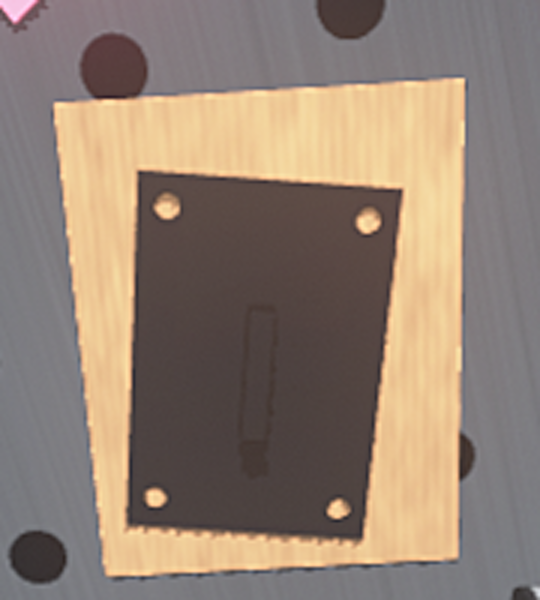

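The crop confirms it: black plate, rib in the middle, four holes, on the cardboard. The fitted size of 160.8×111.4 mm at z=8 mm agrees with the text. I'll go lower and align for a second view.

Run:
```python
from h import *
go([.526,.167,.13],np.radians(-18.6))
```

```text
rot [-0.   -0.    3.88] shift [ -9.05   4.97 120.46]
```

Converted, 120 mm / 600 = 0.2, 100 mm / 600 = 0.1667, 3.9 degrees / 180 = 0.0217.

send_rows:
  rows: "0 0 0.0217 -0.015 0.0083 0.0833 0;0 0 0.0217 -0.015 0.0083 0.1667 0;0 0 0.0217 -0.015 0.0083 0.2 0;0 0 0.0217 -0.015 0.0083 0.2 0;0 0 0.0217 -0.015 0.0083 0.2 0"

```text
time: 3.48
eef_pos: [0.5274, 0.1664, 0.1319]
tcp_rot: [0.813, 0.583, 0.001, 0.001]
contact_force: [0.3, -0.4, 0.3]
opening: 0.499
finger_force: 0.0
```

Run:
```python
from h import *
np.set_printoptions(precision=4,suppress=True)
s=ctrl.get_state();print(s["time"],s["eef_pos"],abs(s["dq"]).max())
p=ctrl.read_camera("wrist");save(p,"e")
im=p["color"]
q,o,k=coverholes(p,"d");print(o)
w=atz(p,k.astype(float),0.008)[:,:2]*1000
print(cv2.minAreaRect(w.astype(np.float32)))
v=np.load("v1.npz");p1=dict(p,extrinsics=v["T"])
for uv in v["o"]:
    a=atz(p1,[uv],.006)[0]; b=min(o,key=lambda t:np.linalg.norm(atz(p,[t[0]],.006)[0]-a))[0]
    print(uv,b,tri([(p1,uv),(p,b)]))
for d in ctrl.look_for(p,"grip")[:2]: print(d["p"],c2w(p,d["position"]))
for z in(.032,): go([.526,.167,z],np.radians(-18.6))
```

```text
3.475 [0.5274 0.1664 0.1319] 0.014933669403786171Traceback (most recent call last):
  File "<stdin>", line 6, in <module>
  File "h.py", line 41, in coverholes
    k=max(cv2.findContours(dark,0,2)[0],key=cv2.contourArea)
ValueError: max() iterable argument is empty
```

View pics/e.png

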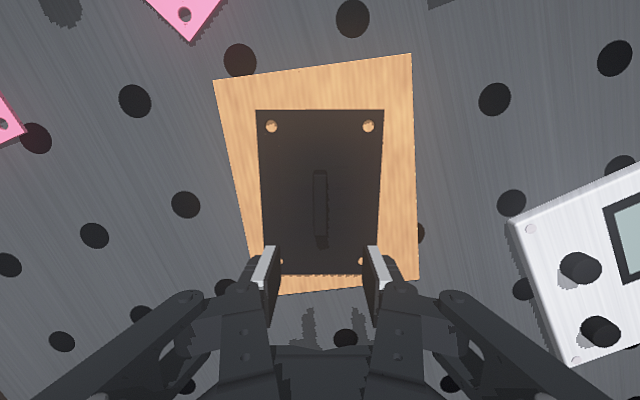

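The cover is now square to the tool: upper holes at (271,126) and (368,126), rib at (320,205), and the fingers stand to either side of it.

Run:
```python
from h import *
np.set_printoptions(precision=4,suppress=True)
p=ctrl.read_camera("wrist");im=p["color"].astype(int)
m=((im[:,:,0]-im[:,:,2]>50)&(im[:,:,0]>110)).astype(np.uint8)
for (x0,y0,x1,y1) in((262,117,281,137),(359,117,377,137)):
    n,l,st,ce=cv2.connectedComponentsWithStats(m[y0:y1,x0:x1]);i=1+np.argmax(st[1:,4]);uv=ce[i]+[x0,y0]
    v=np.load("v1.npz");p1=dict(p,extrinsics=v["T"]);
    a=v["o"][0 if x0<300 else 1];print(uv,st[i,4],tri([(p1,a),(p,uv)]),atz(p,[uv],.006))
# cover top contour rows
d=(im.max(2)<75).astype(np.uint8)
cols=lambda r:(np.where(d[r,230:420])[0]+230)[[0,-1]]
L=[];
for r in range(150,240,10):
    a=atz(p,[[c,r] for c in cols(r)],.008);L.append(a[:,:2].mean(0))
L=np.array(L);v=np.polyfit(L[:,1],L[:,0],1);print("midline angle",np.degrees(np.arctan2(1,v[0])),np.polyval(v,.167))
s=ctrl.get_state();print(s["eef_pos"],R.from_quat(s["tcp_rot"]).as_matrix()[:,1])
r=atz(p,[[320,110]],.008);print("far edge",r)
```

```text
[270.5229 126.0275] 109 [0.5066 0.2437 0.0069] [[0.5065 0.2437 0.006 ]]
[367.3853 125.789 ] 109 [0.5875 0.2165 0.0103] [[0.588  0.2163 0.006 ]]
midline angle 80.63166500699252 0.52966425578188
[0.5278 0.1662 0.1324] [ 0.947  -0.3211  0.0032]
far edge [[0.5524 0.2424 0.008 ]]
```

Run:
```python
from h import *
go([.5262,.1675,.032],np.radians(-18.6)); s=ctrl.get_state();print(s["eef_pos"],s["contact_force"])
```

```text
rot [ 0.18 -0.09 -0.13] shift [  0.53  -2.21 100.43]
[0.52777087 0.16624456 0.13244029] [ 0.33187386  0.45600738 -0.07458755]
```

Converted, 95 mm / 600 = 0.1583, 80 mm / 600 = 0.1333.

send_rows:
  rows: "0 0 0 0 -0.0033 0.0833 0;0 0 0 0 -0.0033 0.1333 0;0 0 0 0 -0.0033 0.1583 0;0 0 0 0 -0.0033 0.1583 0;0 0 0 0 -0.0033 0.1583 0"

```text
time: 4.2
eef_pos: [0.5262, 0.1667, 0.0372]
tcp_rot: [0.813, 0.582, 0.001, 0.001]
contact_force: [-0.1, -0.6, 0.5]
opening: 0.507
finger_force: 0.0
```

Converted, 4.5 mm / 600 = 0.0075, 0.8 mm / 600 = 0.0013.

send_rows:
  rows: "0 0 0 0.0013 0 0.0075 0;0 0 0 0.0013 0 0.0075 -1;0 0 0 0.0013 0 0.0075 -1;0 0 0 0.0013 0 0.0075 -1;0 0 0 0.0013 0 0.0075 -1;0 0 0 0.0013 0 0.0075 -1"
  grip_force: 60

```text
time: 4.95
eef_pos: [0.5251, 0.1673, 0.0312]
tcp_rot: [0.813, 0.582, 0.0, 0.0]
contact_force: [-0.1, -0.6, 1.4]
opening: -0.003
finger_force: 1.0
```

Run:
```python
from h import *
s=ctrl.get_state();print(s)
p=ctrl.read_camera("wrist");q=ctrl.read_camera("side")
A=p["color"][100:400,120:520,::-1];B=cv2.resize(q["color"][120:210,260:380,::-1],(400,300))
cv2.imwrite("pics/f.png",np.hstack([A,B]))
```

```text
{'time': 4.95, 'qpos': array([1.24237086e-01, 2.66837404e-01, 2.00316990e+00, 2.10412196e-05,
       8.71168748e-01, 4.51601269e-01]), 'dq': array([ 0.00181859, -0.00031831,  0.00067102, -0.00031124, -0.00026181,
       -0.00091897]), 'joint_efforts': array([-2.22727930e-02, -3.24387109e+01, -2.21565324e+01, -4.44544232e-03,
       -2.39724596e-02,  1.37896836e-04]), 'eef_pos': array([0.52514091, 0.16726755, 0.03118686]), 'tcp_rot': array([8.12884088e-01, 5.82425460e-01, 1.86892521e-04, 9.23279606e-05]), 'contact_force': array([-0.1470202 , -0.56003285,  1.39937183]), 'wrist_torque': array([-0.0099219 ,  0.05462815, -0.00696767]), 'finger_force': 1.0060732439160347, 'opening': -0.0033620402554423064}
```

View pics/f.png

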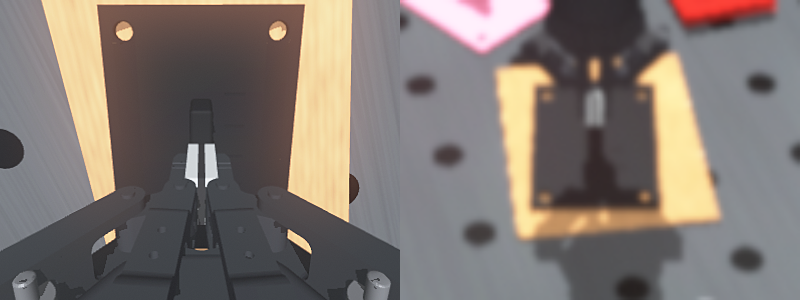

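Run:
```python
from h import *
np.set_printoptions(precision=4,suppress=True)
p=ctrl.read_camera("wrist");s=ctrl.get_state()
c=np.array([.5262,.1675,0]);v=np.array([.319,.948,0]);u=np.array([.948,-.319,0])
for z in(.008,.034): print(z,w2p(p,[c+v*.028*i+[0,0,z] for i in(1,-1)]))
print("holes",w2p(p,[c+v*.066+u*.043*i+[0,0,.008] for i in(1,-1)]))
Rt=R.from_quat(s["tcp_rot"]).as_matrix()
print("pads",w2p(p,[s["eef_pos"]+Rt@np.array([x,0,z]) for x in(-.011,0,.011) for z in(.003,.022)]))
```

```text
0.008 [[323.2644 196.9807]
 [323.3548 281.0518]]
0.034 [[323.6372 210.1611]
 [323.707  305.667 ]]
holes [[400.8816 130.3575]
 [245.56   130.8736]]
pads [[321.909  274.0962]
 [321.8338 258.6734]
 [321.9162 256.3082]
 [321.839  242.4116]
 [321.9238 237.8428]
 [321.8445 225.5907]]
```

Run:
```python
from h import *
np.set_printoptions(precision=4,suppress=True)
p=ctrl.read_camera("wrist");s=ctrl.get_state();q=ctrl.read_camera("side")
def tt(pos,qt):
    M=np.eye(4);M[:3,:3]=R.from_quat(qt).as_matrix();M[:3,3]=pos;return M
C=np.array(p["extrinsics"])@tt(s["eef_pos"],s["tcp_rot"])  # tool->cam
pe=dict(p,extrinsics=C@np.linalg.inv(tt([.5278,.1662,.1324],[.813,.583,.001,.001])))
p1=dict(p,extrinsics=np.load("v1.npz")["T"])
c=np.array([.5262,.1675,0]);v=np.array([.319,.948,0]);u=np.array([.948,-.319,0])
for n,x in(("d",p1),("e",pe),("now",p),("side",q)):
  for z in(.008,.034): print(n,z,w2p(x,[c+v*.028*i+u*.006*j+[0,0,z] for i in(1,-1) for j in(1,-1)]).round(0).tolist())
print("grasp side",w2p(q,[s["eef_pos"],s["eef_pos"]-[0,0,.022]]))
im=cv2.imread("pics/e.png")
def st(i):
    i=i.astype(float);return cv2.resize(np.clip((i/110.)**.6*255,0,255).astype(np.uint8),(400,500),interpolation=cv2.INTER_CUBIC)
cv2.imwrite("pics/g.png",np.hstack([st(im[150:275,270:370]),st(p["color"][180:305,270:370,::-1])]))
```

```text
d 0.008 [[331.0, 161.0], [322.0, 160.0], [328.0, 202.0], [319.0, 202.0]]
d 0.034 [[332.0, 164.0], [322.0, 163.0], [329.0, 208.0], [319.0, 207.0]]
e 0.008 [[326.0, 169.0], [313.0, 169.0], [326.0, 226.0], [313.0, 226.0]]
e 0.034 [[326.0, 174.0], [312.0, 174.0], [326.0, 236.0], [312.0, 236.0]]
now 0.008 [[333.0, 197.0], [313.0, 197.0], [333.0, 281.0], [314.0, 281.0]]
now 0.034 [[335.0, 210.0], [312.0, 210.0], [334.0, 306.0], [313.0, 306.0]]
side 0.008 [[320.0, 156.0], [316.0, 156.0], [320.0, 169.0], [316.0, 169.0]]
side 0.034 [[320.0, 149.0], [316.0, 149.0], [320.0, 162.0], [316.0, 162.0]]
grasp side [[317.8968 156.6178]
 [317.893  162.1881]]
```

View pics/g.png

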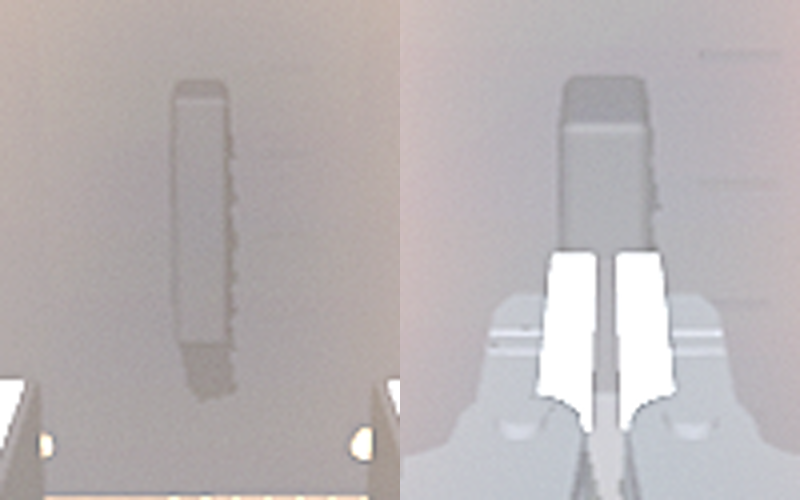

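The rib is where I computed it, with its top edge at crop (605,128), but the shut fingers lie over it and gripped nothing (opening 0, 1 N). The tips are higher than I assumed, about at the rib's top. I'll reopen and go down in small steps, watching the force.

Converted, 3 mm / 600 = 0.005.

send_rows:
  rows: "0 0 0 0 0 0 0;0 0 0 0 0 0 0;0 0 0 0 0 0 0;0 0 0 0 0 0.005 0;0 0 0 0 0 0.005 0"

```text
time: 5.82
eef_pos: [0.5244, 0.1672, 0.0273]
tcp_rot: [0.813, 0.582, -0.0, -0.0]
contact_force: [0.4, -0.2, -0.7]
opening: 0.501
finger_force: 0.0
```

Run:
```python
from h import *
np.set_printoptions(precision=4,suppress=True)
s=ctrl.get_state();print(s["eef_pos"],s["contact_force"],s["opening"])
p=ctrl.read_camera("wrist");q=ctrl.read_camera("side")
A=p["color"][150:350,190:450,::-1];B=q["color"][130:180,285:350,::-1]
f=lambda i:cv2.resize(np.clip((i/140.)**.6*255,0,255).astype(np.uint8),(400,308),interpolation=cv2.INTER_CUBIC)
cv2.imwrite("pics/h.png",np.hstack([f(A),f(B)]))
```

```text
[0.5244 0.1672 0.0273] [ 0.4032 -0.2461 -0.7016] 0.5014547842168583
```

View pics/h.png

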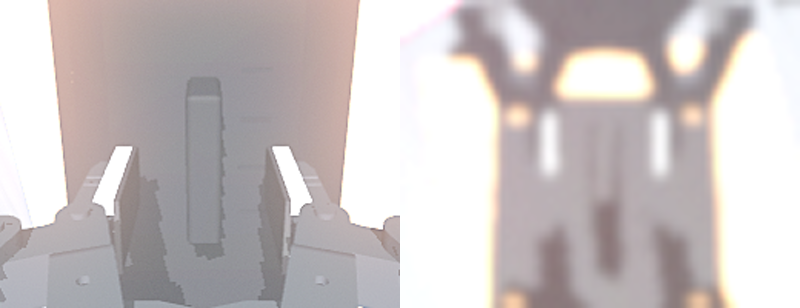

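Converted, 6 mm / 600 = 0.01, 4 mm / 600 = 0.0067.

send_rows:
  rows: "0 0 0 0 0.0008 0 -0.5;0 0 0 0 0.0008 0.0033 -0.5;0 0 0 0 0.0008 0.0067 -0.5;0 0 0 0 0.0008 0.01 -0.5;0 0 0 0 0.0008 0.01 -0.5"

```text
time: 6.55
eef_pos: [0.5252, 0.167, 0.0216]
tcp_rot: [0.813, 0.582, -0.0, -0.0]
contact_force: [-0.4, 0.6, -0.6]
opening: 0.249
finger_force: 0.0
```

send_rows:
  rows: "0 0 0 0 0 0.0033 -0.5;0 0 0 0 0 0.0067 -0.5;0 0 0 0 0 0.01 -0.5;0 0 0 0 0 0.01 -0.5"

```text
time: 7.05
eef_pos: [0.5252, 0.167, 0.0157]
tcp_rot: [0.813, 0.582, -0.0, -0.0]
contact_force: [0.4, 0.0, 1.6]
opening: 0.25
finger_force: 0.0
```

Converted, 3 mm / 600 = 0.005, 1.5 mm / 600 = 0.0025.

send_rows:
  rows: "0 0 0 0 0 0.0025 -0.5;0 0 0 0 0 0.005 -0.5;0 0 0 0 0 0.005 -1;0 0 0 0 0 0.005 -1;0 0 0 0 0 0.005 -1;0 0 0 0 0 0.005 -1"

```text
time: 7.8
eef_pos: [0.5254, 0.1671, 0.0129]
tcp_rot: [0.813, 0.582, -0.0, -0.0]
contact_force: [-0.2, -0.8, -0.3]
opening: 0.122
finger_force: 62.8
```

Run:
```python
from h import *
np.set_printoptions(precision=4,suppress=True)
s=ctrl.get_state();print(s["eef_pos"],s["contact_force"],s["opening"],s["finger_force"])
p=ctrl.read_camera("wrist");q=ctrl.read_camera("side")
A=p["color"][170:350,200:440,::-1];B=q["color"][130:180,285:350,::-1]
f=lambda i:cv2.resize(np.clip((i/140.)**.6*255,0,255).astype(np.uint8),(400,300),interpolation=cv2.INTER_CUBIC)
cv2.imwrite("pics/i.png",np.hstack([f(A),f(B)]))
```

```text
[0.5254 0.1671 0.0129] [-0.2271 -0.8109 -0.2922] 0.12192669246769794 62.782062292099
```

The rib is gripped now (opening 0.122, 63 N). Before lifting it, while the wrist view is still free, I'll let go and measure the box and standoffs.

Run:
```python
from h import *
go([.51,-.18,.25],np.radians(16.6))
```

```text
rot [  0.     0.   -35.35] shift [-333.6    97.02 -237.1 ]
```

Converted, -280 mm / 600 = -0.4667, -237 mm / 600 = -0.395, -35 degrees / 180 = -0.1944.

send_rows:
  rows: "0 0 0 0 0 0 -0.5;0 0 0 0 0 0 -0.5;0 0 0 0 0 -0.0833 -0.5;0 0 -0.0278 -0.0667 0.02 -0.1667 0;0 0 -0.0833 -0.1667 0.05 -0.25 0;0 0 -0.1389 -0.2667 0.0783 -0.3167 0;0 0 -0.1944 -0.3667 0.1067 -0.3667 0;0 0 -0.1944 -0.4667 0.1333 -0.395 0"

```text
time: 8.9
eef_pos: [0.5135, -0.087, 0.2377]
tcp_rot: [0.599, 0.8, 0.0, 0.001]
contact_force: [0.7, -0.3, -0.5]
opening: 0.501
finger_force: 0.0
```

Run:
```python
from h import *
go([.51,-.18,.25],np.radians(16.6))
```

```text
rot [ 0.12  0.09 -0.25] shift [-88.3  -29.56 -12.23]
```

Converted, -54 mm / 600 = -0.09, -17 mm / 600 = -0.0283.

send_rows:
  rows: "0 0 0 -0.09 -0.0283 0 0;0 0 0 -0.09 -0.0283 0 0;0 0 0 -0.09 -0.0283 0 0;0 0 0 -0.09 -0.0283 0 0"

```text
time: 9.4
eef_pos: [0.5122, -0.1405, 0.2353]
tcp_rot: [0.599, 0.8, 0.0, -0.001]
contact_force: [1.0, 0.7, -0.2]
opening: 0.504
finger_force: 0.0
```

Run:
```python
from h import *
np.set_printoptions(precision=4,suppress=True)
s=ctrl.get_state();print(s["time"],s["eef_pos"],abs(s["dq"]).max())
p=ctrl.read_camera("wrist");cv2.imwrite("w1.png",p["color"][:,:,::-1]);np.savez("w1.npz",T=p["extrinsics"])
print(R.from_quat(s["tcp_rot"]).as_matrix()[:,1])
q=cv2.imread("w1.png")[60:260,190:450];cv2.imwrite("pics/j.png",cv2.resize(q,None,fx=3,fy=3,interpolation=cv2.INTER_CUBIC))
```

```text
9.4 [ 0.5122 -0.1405  0.2353] 0.007872610293103443
[ 0.9596  0.2815 -0.0006]
```

View pics/j.png

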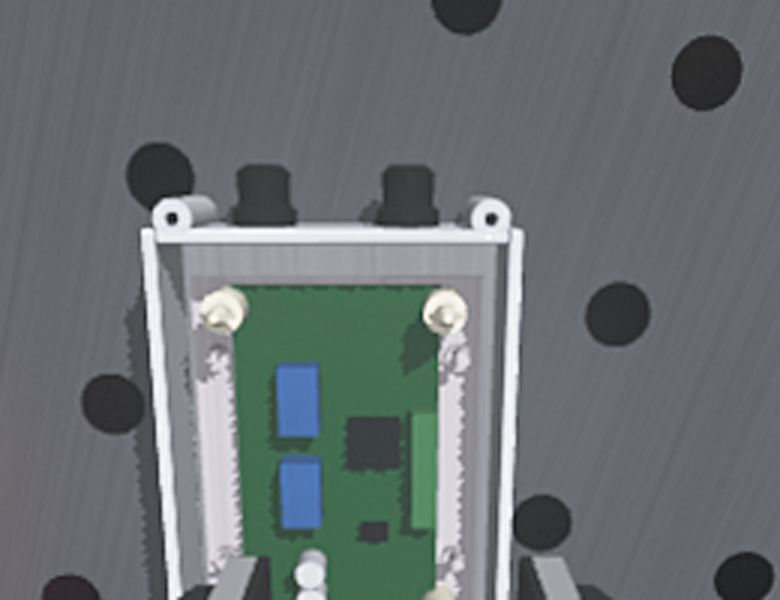

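The first view shows the box, with standoff heads at crop (222,312) and (445,312); the near pair is hidden by the fingers. I'll move back for a second view.

Converted, -90 mm / 600 = -0.15, -50 mm / 600 = -0.0833.

send_rows:
  rows: "0 0 0 -0.0833 -0.0167 0 0;0 0 0 -0.15 -0.0333 0 0;0 0 0 -0.15 -0.0333 0 0;0 0 0 -0.15 -0.0333 0 0;0 0 0 -0.15 -0.0333 0 0"

```text
time: 10.07
eef_pos: [0.5184, -0.2325, 0.2356]
tcp_rot: [0.599, 0.8, 0.0, -0.0]
contact_force: [-0.2, 0.3, -0.2]
opening: 0.498
finger_force: 0.0
```

Run:
```python
from h import *
np.set_printoptions(precision=4,suppress=True)
s=ctrl.get_state();print(s["time"],s["eef_pos"],abs(s["dq"]).max())
p=ctrl.read_camera("wrist");cv2.imwrite("w2.png",p["color"][:,:,::-1]);np.savez("w2.npz",T=p["extrinsics"])
q=cv2.imread("w2.png")[40:240,220:440];cv2.imwrite("pics/k.png",cv2.resize(q,None,fx=3,fy=3,interpolation=cv2.INTER_CUBIC))
```

```text
10.075 [ 0.5184 -0.2325  0.2356] 0.0031721379182348313
```

View pics/k.png

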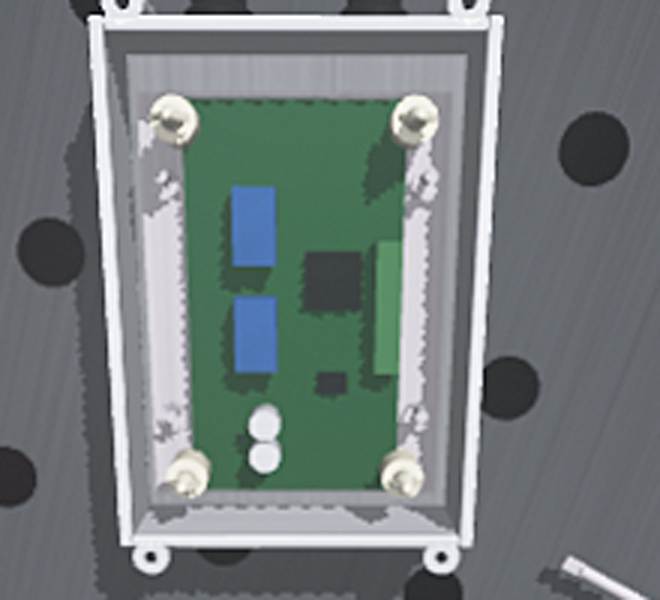

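The second view shows all four standoffs: shoulders at crop (175,119), (415,119), (188,472) and (404,475). I'll fit a pillar model (centre, yaw, shoulder height) to the cream areas in both views.

```bash
cat > fit.py <<'E'
from h import *
from scipy.optimize import minimize
np.set_printoptions(precision=4,suppress=True)
p0=ctrl.read_camera("wrist")
V=[]
for n,pts in(("w1",[(264,164),(338,164)]),("w2",[(278,80),(358,80),(283,197),(355,198)])):
    im=cv2.imread(n+".png").astype(int);pp=dict(p0,extrinsics=np.load(n+".npz")["T"])
    for (x,y) in pts:
        r=14;c=im[y-r:y+r,x-r:x+r];m=((c[...,2]-c[...,0]>14)&(c[...,2]>c[...,1]-3)&(c[...,2]>75)).astype(np.uint8)
        nn,l,st,ce=cv2.connectedComponentsWithStats(m,connectivity=4);i=1+np.argmax(st[1:,4]);m=(l==i).astype(np.uint8)
        print(n,(x,y),st[i],ce[i]+[x-r,y-r])
        if n=="w2":print("\n".join("".join(".#"[v] for v in row) for row in m[::2]))
        V.append((pp,x-r,y-r,cv2.resize(m*255,None,fx=4,fy=4,interpolation=cv2.INTER_LINEAR)/255.))
a=np.linspace(0,2*np.pi,24,endpoint=False);C=np.c_[np.cos(a),np.sin(a)]
SG=np.array([[-1,1],[1,1],[-1,1],[1,1],[-1,-1],[1,-1]])
def cost(t,verb=0):
    cx,cy,yaw,h,L=t[0],t[1],t[2],t[3],t[4];u=np.array([np.cos(yaw),np.sin(yaw)]);v=np.array([-u[1],u[0]]);o=0
    for (pp,x0,y0,m),sg in zip(V,SG):
        b=np.array([cx,cy])+u*.043*sg[0]+v*.066*sg[1];img=np.zeros(m.shape,np.uint8)
        for parts in([(.008,h),(.008,h-L)],[(.004,h),(.004,h+.007),(.0015,h+.0165)]):
            P=np.vstack([np.c_[b+C*r,np.full(24,z)] for r,z in parts])
            w=(w2p(pp,P)-[x0,y0]+.5)*4-.5
            hull=cv2.convexHull(w.astype(np.float32));cv2.fillConvexPoly(img,(hull*16).round().astype(np.int32),1,shift=4)
        e=np.abs(img-m).sum()/m.sum();o+=e
        if verb:print("resid",round(e,3))
    return o
best=None
for h0 in(.031,.036,.042):
    t0=np.array([.50,-.185,np.radians(16.5),h0,.008])
    # init xy from image rays at h
    W=[atz(V[i][0],[c],h0)[0,:2] for i,c in zip((2,3,4,5),((278,80),(358,80),(283,197),(355,198)))]
    t0[:2]=np.mean(W,0);d=W[1]-W[0]+W[3]-W[2];t0[2]=np.arctan2(d[1],d[0])
    S=np.vstack([t0]+[t0+np.eye(5)[i]*s for i,s in enumerate((.002,.002,.01,.003,.004))])
    r=minimize(cost,t0,method="Nelder-Mead",options=dict(initial_simplex=S,maxiter=400,xatol=1e-5,fatol=1e-4))
    print(r.fun,r.x,np.degrees(r.x[2]))
    if best is None or r.fun<best.fun:best=r
cost(best.x,1)
E
python3 fit.py
```

```text
w1 (264, 164) [12  6 10 11 25] [267.88 159.4 ]
w1 (338, 164) [14 15  7  4 10] [341.  166.2]
w2 (278, 80) [12 11  7  5 13] [279.2308  78.6923]
............................
............................
............................
............................
............................
............................
............#####...........
.................#..........
............................
............................
............................
............................
............................
............................
w2 (358, 80) [16 12  6  4 12] [362.8333  79.25  ]
............................
............................
............................
............................
............................
............................
...................#.#......
..................###.......
............................
............................
............................
............................
............................
............................
w2 (283, 197) [ 7 14 10  9 38] [281.5526 200.7632]
............................
................
[... 369 characters left out ...]
 198) [ 9  6  8  4 20] [353.55 191.55]
............................
............................
............................
............###.............
.........########...........
............................
............................
............................
............................
............................
............................
............................
............................
............................
6.0 [ 0.6197 -0.2683 -0.2211 -0.8306  0.0276] -12.667403281854202
6.0 [ 0.459  -0.2347 -0.2482 -0.4162 -0.0004] -14.222055210560193
6.0 [ 0.6323 -0.2417  0.6455 -0.517   0.021 ] 36.98326612475202
resid 1.0
resid 1.0
resid 1.0
resid 1.0
resid 1.0
resid 1.0
```

Run:
```python
import cv2,numpy as np
im=cv2.imread("w2.png").astype(int)
for ch,f in(("R",lambda c:c[...,2]),("R-B",lambda c:c[...,2]-c[...,0])):
    print(ch);c=f(im[70:92,264:292]);print("\n".join(" ".join("%3d"%v for v in r) for r in c))
```

```text
R
159 156 157 156 154 153 157 158 158 154 151 145 141 146 151 154 154 156 158 158 161 161 161 158 157 158 159 160
160 155 151 150 147 147 152 152 145 139 133 174 195 194 179 152 143 149 153 155 156 160 159 159 158 160 158 158
160 156 151 149 146 145 150 147 136 171 232 246 246 245 245 246 216 132 104 113 119 122 123 124 124 124 123 122
160 156 151 149 146 146 146 138 198 240 248 246 245 245 245 248 249 229 146  75  64  69  74  73  74  73  76  81
160 156 152 149 147 144 141 201 244 248 246 242 241 242 243 243 246 250 235 135  47  61  67  62  58  58  66  71
160 156 151 149 145 141 155 238 250 243 228 227 234 237 239 242 243 246 252 229 119  57  71  72  69  70  72  74
159 157 150 148 145 139 208 252 254 236 228 242 241 236 232 237 243 245 248 254 200  77  64  72  74  75  73  74
161 157 152 148 144 137 205 228 212 180 231 251 243 227 223 225 232 234 240 251 244 149  66  70  73  74  73  73
159 156 151 148 145 160 169 159 141 156 224 248 220 211 228 226 225 222 224 243 244 182  96  66  72  74  73  73
157 155 146 142 139 167 156 123 117 145 162 184 147 160 185 201 212 218 218 240 246 204 11
[... 3133 characters left out ...]
   0 -12 -17 -15 -15 -16 -16
 -8  -9  -7  -3  -3  -3  -8  -7  -4   3  11  16  14  13  13  17  18  19  17   9   3  -9 -16 -16 -15 -16 -16 -14
 -8  -9  -8  -4  -3  -3  -6  -6  -5  -5   0   6  12  13  12  20  16  11   8   2  -8 -15 -17 -17 -14 -15 -15 -15
 -7 -10  -6  -3  -6  -5  -6  -4  -5  -5  -7  -5   1   6   8  10   9   2   1  -7 -16 -17 -16 -15 -16 -16 -16 -15
 -7  -9  -6  -5  -5  -5  -5  -4  -5  -5  -6  -6  -5  -5  -1  -1   0  -3 -11 -14 -17 -16 -17 -15 -16 -16 -17 -15
 -8  -9  -6  -5  -4  -5  -4  -5  -5  -6  -5  -5  -6  -5  -4  -5  -6  -9 -15 -17 -16 -16 -15 -16 -16 -15 -16 -16
 -8  -9  -7  -5  -5  -6  -5  -5  -4  -5  -5  -4  -5  -4  -5  -4  -6 -12 -15 -15 -16 -15 -16 -16 -16 -15 -15 -16
```

R−B > 2 separates the standoffs cleanly.

```bash
sed -i 's/^\( *r=14;c=.*\)m=((c.*$/\1m=(c[...,2]-c[...,0]>2).astype(np.uint8)/; s/if n=="w2":print/if 0:print/' fit.py; python3 fit.py
cat > box.py <<'E'
from h import *
np.set_printoptions(precision=4,suppress=True)
# box rim: outer white edges in w2 at rows; rim z=.048
p0=ctrl.read_camera("wrist");pp=dict(p0,extrinsics=np.load("w2.npz")["T"]);im=cv2.imread("w2.png").astype(int)
g=im.min(2);L=[];Rr=[]
for r in range(60,205,5):
    a=np.where(g[r,240:290]>215)[0];b=np.where(g[r,340:395]>215)[0]
    if len(a) and len(b):L.append((240+a[0]-.5,r));Rr.append((340+b[-1]+.5,r))
A=atz(pp,L,.048)[:,:2];B=atz(pp,Rr,.048)[:,:2]
for X in(A,B):
    k=cv2.fitLine((X*1000).astype(np.float32),cv2.DIST_HUBER,0,.01,.01).ravel();print(k,np.degrees(np.arctan2(-k[0],k[1])))
print(np.median(np.linalg.norm(A-B,axis=1)))
E
python3 box.py
```

```text
w1 (264, 164) [  6   5  17  17 202] [264.2327 162.9653]
w1 (338, 164) [  7   5  15  17 189] [337.9048 163.2593]
w2 (278, 80) [  6   5  17  18 225] [277.5556  79.6044]
w2 (358, 80) [  6   5  16  19 228] [357.5439  79.8596]
w2 (283, 197) [  6   6  15  17 193] [282.3472 197.3679]
w2 (355, 198) [  5   4  16  18 194] [353.433  197.4948]
0.6066191484729551 [ 0.5021 -0.1886  0.2834  0.0423  0.0165] 16.235233001124243
0.6093593773512386 [ 0.5021 -0.1886  0.2834  0.042   0.0158] 16.239108124214862
0.6083294775193009 [ 0.5021 -0.1886  0.283   0.042   0.0164] 16.214839246408037
resid 0.097
resid 0.106
resid 0.099
resid 0.089
resid 0.104
resid 0.112
[   0.2855   -0.9584  431.6664 -193.259 ] -163.41142
[   0.2749   -0.9615  568.6735 -166.4608] -164.04242
0.13904485502004804
```

Frame fit: centre (0.5021, −0.1886), yaw 16.2°, shoulders at z≈0.042 m. That is 12 mm over nominal and 0.6 mm off the box centre line, which is plausible. Back to the cover.

Run:
```python
from h import *
go([.5254,.1671,.13],np.radians(-18.6))
```

```text
rot [1.000e-02 0.000e+00 3.491e+01] shift [382.21 119.15 105.82]
```

Converted, 382 mm / 600 = 0.6367, 119 mm / 600 = 0.1983, 35 degrees / 180 = 0.1944.

send_rows:
  rows: "0 0 0 0.0667 0.02 0 -0.2;0 0 0.0444 0.1633 0.05 0 -0.2;0 0 0.0944 0.2583 0.08 0 -0.2;0 0 0.1444 0.3533 0.11 0 -0.2;0 0 0.1944 0.45 0.14 0 -0.2;0 0 0.1944 0.5433 0.17 0.05 -0.2;0 0 0.1944 0.6367 0.1983 0.1167 -0.2;0 0 0.1944 0.6367 0.1983 0.1767 -0.2"

```text
time: 11.28
eef_pos: [0.5259, 0.1694, 0.1299]
tcp_rot: [0.812, 0.584, 0.001, 0.001]
contact_force: [0.9, -0.0, -0.4]
opening: 0.399
finger_force: 0.0
```

send_rows:
  rows: "0 0 0 0 0 0 -0.2;0 0 0 0 0 0 -0.2;0 0 0 0 0 0 -0.2"

```text
time: 11.65
eef_pos: [0.5274, 0.1654, 0.1323]
tcp_rot: [0.813, 0.582, 0.002, 0.001]
contact_force: [0.5, 0.3, 0.2]
opening: 0.397
finger_force: 0.0
```

Run:
```python
from h import *
np.set_printoptions(precision=4,suppress=True)
s=ctrl.get_state();p=ctrl.read_camera("wrist");im=p["color"].astype(int)
print(s["time"],s["eef_pos"],abs(s["dq"]).max())
m=((im[:,:,0]-im[:,:,2]>50)&(im[:,:,0]>110)).astype(np.uint8);H=[]
for (x0,y0,x1,y1) in((260,114,283,139),(356,114,379,139)):
    n,l,st,ce=cv2.connectedComponentsWithStats(m[y0:y1,x0:x1]);i=1+np.argmax(st[1:,4]);uv=ce[i]+[x0,y0]
    print(uv,st[i]);H.append(atz(p,[uv],.007)[0])
d=H[1]-H[0];print(np.linalg.norm(d),np.degrees(np.arctan2(d[1],d[0])));d/=np.linalg.norm(d)
c=(H[0]+H[1])/2-.066*np.array([-d[1],d[0],0]);print("cover",c)
Rc=R.from_quat(s["tcp_rot"]);print("cover in tool",Rc.inv().apply(c-s["eef_pos"]))
go([.5254,.1671,.0129],np.arctan2(d[1],d[0]));go([c[0],c[1],.0129],np.arctan2(d[1],d[0]))
```

```text
11.65 [0.5274 0.1654 0.1323] 0.004524200139477158
[268.8952 124.8667] [  4   5  11  12 105]
[365.9 124.7] [  4   5  12  12 110]
0.08574628286426843 -18.760503797187074
cover [0.525 0.168 0.007]
cover in tool [ 0.0014 -0.0036  0.1253]
rot [ 0.22 -0.1  -0.07] shift [  0.77  -2.75 119.24]
rot [ 0.22 -0.1  -0.07] shift [  1.44  -3.42 119.24]
```

Converted, 119 mm / 600 = 0.1983, 115 mm / 600 = 0.1917.

send_rows:
  rows: "0 0 0 0.0013 -0.0045 0.0833 -0.4;0 0 0 0.0013 -0.0045 0.15 -0.5;0 0 0 0.0013 -0.0045 0.1833 -0.5;0 0 0 0.0013 -0.0045 0.1917 -0.5;0 0 0 0.0013 -0.0045 0.1983 -0.5;0 0 0 0.0013 -0.0045 0.1983 -0.5"

```text
time: 12.45
eef_pos: [0.5243, 0.1677, 0.0119]
tcp_rot: [0.813, 0.582, 0.001, 0.0]
contact_force: [0.2, 0.5, -0.6]
opening: 0.253
finger_force: 0.0
```

Converted, -1 mm / 600 = -0.0017.

send_rows:
  rows: "0 0 0 0 0.0017 -0.0017 -0.5;0 0 0 0 0.0017 -0.0017 -1;0 0 0 0 0.0017 -0.0017 -1;0 0 0 0 0.0017 -0.0017 -1;0 0 0 0 0.0017 -0.0017 -1"
  grip_force: 60

```text
time: 13.08
eef_pos: [0.5254, 0.1675, 0.013]
tcp_rot: [0.813, 0.583, 0.001, 0.001]
contact_force: [-0.4, -0.3, 5.3]
opening: 0.122
finger_force: 63.0
```

Run:
```python
from h import *
np.set_printoptions(precision=4,suppress=True)
s=ctrl.get_state();p=ctrl.read_camera("wrist");im=p["color"].astype(int)
print(s["time"],s["eef_pos"],s["contact_force"],s["opening"],s["finger_force"])
m=((im[:,:,0]-im[:,:,2]>45)&(im[:,:,0]>90)).astype(np.uint8);m[200:]=0
pr=w2p(p,[[.525+.319*.066+.948*.043*i,.168+.948*.066-.319*.043*i,.007] for i in(-1,1)])
H=[]
for q in pr:
    x0,y0=(q-20).astype(int);n,l,st,ce=cv2.connectedComponentsWithStats(m[y0:y0+40,x0:x0+40])
    i=min(range(1,n),key=lambda i:np.linalg.norm(ce[i]-20)+(1e3 if st[i,4]<60 else 0));uv=ce[i]+[x0,y0];print(q,uv,st[i]);H.append(atz(p,[uv],.007)[0])
d=H[1]-H[0];print(np.linalg.norm(d),np.degrees(np.arctan2(d[1],d[0])));d/=np.linalg.norm(d)
c=(H[0]+H[1])/2-.066*np.array([-d[1],d[0],0])
Rc=R.from_quat(s["tcp_rot"]);k=Rc.inv().apply(c-s["eef_pos"]);print("cover",c,"in tool",k,"yaw off",Rc.inv().apply(d))
np.save("off.npy",k)
y=np.radians(16.23);uu=np.array([np.cos(y),np.sin(y)]);vv=np.array([-uu[1],uu[0]])
t=np.array([.5021,-.1886])-k[0]*vv-k[1]*uu;print("target tcp",t);go([t[0],t[1],.13],y)
```

```text
13.075 [0.5254 0.1675 0.013 ] [-0.432  -0.2604  5.3403] 0.12231449562862096 63.02626848220825
[234.205  132.7493] [235.0605 132.3228] [ 12   9  20  23 347]
[406.7733 132.1964] [406.4812 132.1362] [ 11   9  20  23 345]
0.08542908114337765 -18.71591609384672
cover [0.5251 0.1681 0.007 ] in tool [ 0.0005 -0.0005  0.006 ] yaw off [0.0005 1.     0.0021]
target tcp [ 0.5028 -0.1889]
rot [  0.13  -0.01 -34.98] shift [-344.7    93.37 -117.11]
```

Converted, -305 mm / 600 = -0.5083, -117 mm / 600 = -0.195, -35 degrees / 180 = -0.1944.

send_rows:
  rows: "0 0 0 0 0 -0.0167 -1;0 0 0 0 0 -0.1 -1;0 0 -0.0278 -0.0667 0.0183 -0.1667 -1;0 0 -0.0667 -0.1583 0.0433 -0.195 -1;0 0 -0.1111 -0.25 0.0683 -0.195 -1;0 0 -0.1556 -0.3417 0.0933 -0.195 -1;0 0 -0.1944 -0.4333 0.1183 -0.195 -1;0 0 -0.1944 -0.5083 0.1383 -0.195 -1"

```text
time: 14.12
eef_pos: [0.5039, -0.1499, 0.1286]
tcp_rot: [0.6, 0.8, -0.0, -0.0]
contact_force: [0.6, 0.9, -1.1]
opening: 0.121
finger_force: 62.0
```

Converted, -33 mm / 600 = -0.055.

send_rows:
  rows: "0 0 0 -0.055 0 0 -1;0 0 0 -0.055 0 0 -1;0 0 0 -0.055 0 0 -1;0 0 0 -0.055 0 0 -1"

```text
time: 14.62
eef_pos: [0.5136, -0.1785, 0.1283]
tcp_rot: [0.6, 0.8, 0.0, -0.001]
contact_force: [-0.5, -1.1, -2.6]
opening: 0.121
finger_force: 62.0
```

Run:
```python
from h import *
s=ctrl.get_state();print(s["time"],s["eef_pos"],s["contact_force"],s["wrist_torque"],s["opening"],s["finger_force"])
go([.5028,-.1889,.10],np.radians(16.23))
```

```text
14.625 [ 0.51362394 -0.1785493   0.12834924] [-0.48656136 -1.08190498 -2.61062676] [-0.01520876 -0.01423098  0.03042285] 0.12088306990059619 62.044830322265625
rot [-0.04 -0.05  0.09] shift [ -6.92 -13.28  28.35]
```

Next I'll centre at z=0.085, so the cover's underside is near 0.076.

Converted, 43 mm / 600 = 0.0717, 30 mm / 600 = 0.05, 0.1 degrees / 180 = 0.0006.

send_rows:
  rows: "0 0 0.0006 -0.0115 -0.0222 0.0167 -1;0 0 0.0006 -0.0115 -0.0222 0.05 -1;0 0 0.0006 -0.0115 -0.0222 0.0717 -1;0 0 0.0006 -0.0115 -0.0222 0.0717 -1;0 0 0.0006 -0.0115 -0.0222 0.0717 -1"

```text
time: 15.25
eef_pos: [0.5035, -0.1904, 0.0861]
tcp_rot: [0.601, 0.799, 0.0, 0.0]
contact_force: [0.4, -0.4, -1.1]
opening: 0.125
finger_force: 62.0
```

Run:
```python
from h import *
s=ctrl.get_state();print(s["time"],s["eef_pos"],s["contact_force"],s["wrist_torque"])
go([.5028,-.1889,.075],np.radians(16.23))
p=ctrl.read_camera("wrist");cv2.imwrite("w3.png",p["color"][:,:,::-1])
# far holes seen in the picture vs. model
y=np.radians(16.23);Rc=R.from_quat(s["tcp_rot"])
im=p["color"].astype(int)
for i in(-1,1):
    h=Rc.apply([.0005+.066,-.0005+.043*i,.005])+s["eef_pos"];q=w2p(p,[h])[0]
    b=np.array([.5021,-.1886,0])+.043*i*np.array([np.cos(y),np.sin(y),0])+.066*np.array([-np.sin(y),np.cos(y),0])
    r=w2p(p,[b+[0,0,.0585],b+[0,0,.042]]);x0,y0=q.astype(int)-14
    g=(im[y0:y0+28,x0:x0+28].max(2)>90).astype(np.uint8);n,l,st,ce=cv2.connectedComponentsWithStats(g)
    print(q,r.tolist());[print(st[k],ce[k]+[x0,y0]) for k in range(1,n) if st[k,4]>5]
    print("\n".join(" ".join("%3d"%v for v in w) for w in im[y0:y0+28,x0:x0+28].max(2)[::1,::1]) if i==1 else "")
```

```text
15.25 [ 0.50348748 -0.19035535  0.0861382 ] [ 0.3770818  -0.42187925 -1.14462318] [ 0.02274519  0.03771839 -0.03744326]
rot [ 0.03  0.03 -0.08] shift [ 1.6  -0.26 11.14]
[232.39594321 132.46765338] [[242.79351221401424, 127.76152274867172], [249.50888800279785, 126.86665981686035]]
[  8   3  20  23 340] [235.27058824 132.15294118]

[406.16159165 132.396476  ] [[394.5956585488194, 127.49125512417532], [388.2351266729216, 126.61938100867813]]
[  5   3  20  23 332] [406.25301205 131.95481928]
 80  80  78  80  78  77  78  79  78  77  79  78  79  77  78  78  78  78  79  78  79  79  78  78  78  77  78  78
 79  80  79  79  78  77  77  79  77  78  77  79  77  79  77  78  78  78  77  78  79  79  78  77  78  78  78  78
 78  80  78  80  79  77  77  78  77  77  77  76  75  73  68  66  65  69  70  73  74  76  78  78  77  78  77  77
 77  77  79  78  78  76  77  76  76  77  76  72  62  60  80  99  93  76  61  58  65  69  74  77  78  77  76  77
 79  78  78  79  78  76  77  76  77  75  67  69 122 167 172 180 166 117  96  77  61  58  64  68  75  78  78  75
 77  77  78  78  77  75  75  75  72  61  66 1
[... 1830 characters left out ...]
  90  49  57  64  67  70  71
 73  72  72  71  70  69  62 104 156 171 178 189 199 198 203 181 110 120 121 107  89  56  56  65  68  70  69  70
 72  72  71  70  70  69  66  60  86 134 171 199 207 204 204 176 109 105 100  63  52  57  64  68  70  71  71  72
 71  71  72  71  70  69  69  67  62  76 127 168 173 179 174 146  86  70  68  57  64  68  69  70  71  70  69  72
 71  72  71  70  70  70  70  68  63  60  72  77  85 102 101  90  62  60  63  65  70  69  69  70  69  69  69  70
 71  71  70  69  69  70  69  66  60  58  60  62  64  62  62  64  67  69  69  69  69  69  69  70  70  69  69  72
 72  72  70  69  69  69  69  69  67  63  61  64  68  67  68  68  68  69  69  70  69  70  70  68  68  68  69  72
```

Converted, 13 mm / 600 = 0.0217, 1.6 mm / 600 = 0.0027.

send_rows:
  rows: "0 0 0 0.0027 -0.0012 0.0083 -1;0 0 0 0.0027 -0.0012 0.0183 -1;0 0 0 0.0027 -0.0012 0.0217 -1;0 0 0 0.0027 -0.0012 0.0217 -1;0 0 0 0.0027 -0.0012 0.0217 -1"

```text
time: 15.92
eef_pos: [0.5022, -0.1889, 0.0728]
tcp_rot: [0.601, 0.799, 0.0, 0.0]
contact_force: [1.5, -0.8, -1.8]
opening: 0.125
finger_force: 62.0
```

```bash
cat > chk.py <<'E'
from h import *
np.set_printoptions(precision=4,suppress=True)
s=ctrl.get_state();print(s["time"],s["eef_pos"],s["contact_force"],s["wrist_torque"],s["opening"])
y=np.radians(16.23);u=np.array([np.cos(y),np.sin(y),0]);v=np.array([-np.sin(y),np.cos(y),0])
go([.5028,-.1889,.06],y)
H=[]
for k in range(3):
    p=ctrl.read_camera("wrist");im=p["color"].max(2).astype(int)
    T=np.array(p["extrinsics"]);zt=s["eef_pos"][2]-.005
    for i,x0 in((-1,218),(1,390)):
        g=(im[116:148,x0:x0+34]>92).astype(np.uint8);n,l,st,ce=cv2.connectedComponentsWithStats(g);j=1+np.argmax(st[1:,4])
        H.append(atz(p,[ce[j]+[x0,116]],zt)[0]); 
        if k==0:print(st[j])
H=np.array(H).reshape(3,2,3);m=H.mean(0);d=m[1]-m[0];d=d/np.linalg.norm(d)
c=m.mean(0)-.066*np.array([-d[1],d[0],0]);e=np.array([.5021,-.1886,0])-c
print("len",np.linalg.norm(m[1]-m[0]),"yaw",np.degrees(np.arctan2(d[1],d[0])),"need tool x,y mm",e@v*1e3,e@u*1e3,"std",H.std(0).max())
E
python3 chk.py
```

```text
15.925 [ 0.5022 -0.1889  0.0728] [ 1.5258 -0.8303 -1.8377] [ 0.0057 -0.0582  0.0008] 0.12488642156897212
rot [ 0.01  0.01 -0.09] shift [-0.17  0.55 12.82]
[  8   5  20  23 338]
[  7   5  20  23 330]
len 0.08470601267379568 yaw 16.177313347849182 need tool x,y mm -0.2826659701513111 -0.31561254297090274 std 4.051294103576988e-05
```

Within 0.5 mm by both estimates. I'll lower it, feeling for contact; the barbs should be near TCP z≈0.0595.

Converted, 7 mm / 600 = 0.0117, 6 mm / 600 = 0.01.

send_rows:
  rows: "0 0 0 -0.0003 0 0.0033 -1;0 0 0 -0.0003 0 0.0067 -1;0 0 0 -0.0003 0 0.01 -1;0 0 0 -0.0003 0 0.0117 -1"

```text
time: 16.58
eef_pos: [0.502, -0.1889, 0.0654]
tcp_rot: [0.601, 0.799, -0.0, -0.0]
contact_force: [-0.9, -0.4, -0.3]
opening: 0.12
finger_force: 62.0
```

Converted, 3 mm / 600 = 0.005, 2 mm / 600 = 0.0033.

send_rows:
  rows: "0 0 0 0 0 0.0017 -1;0 0 0 0 0 0.0033 -1;0 0 0 0 0 0.005 -1;0 0 0 0 0 0.005 -1"

```text
time: 17.08
eef_pos: [0.5021, -0.189, 0.0626]
tcp_rot: [0.601, 0.799, -0.0, -0.0]
contact_force: [-0.1, 1.0, -1.0]
opening: 0.126
finger_force: 62.0
```

Converted, 2 mm / 600 = 0.0033, 1 mm / 600 = 0.0017.

send_rows:
  rows: "0 0 0 0 0 0.0017 -1;0 0 0 0 0 0.0033 -1;0 0 0 0 0 0.0033 -1"

```text
time: 17.45
eef_pos: [0.5021, -0.189, 0.0606]
tcp_rot: [0.601, 0.799, -0.0, -0.0]
contact_force: [1.1, 0.4, -1.7]
opening: 0.126
finger_force: 62.0
```

Converted, 1.5 mm / 600 = 0.0025, 0.7 mm / 600 = 0.0012.

send_rows:
  rows: "0 0 0 0 0 0.0012 -1;0 0 0 0 0 0.0025 -1;0 0 0 0 0 0.0025 -1"

```text
time: 17.82
eef_pos: [0.5021, -0.189, 0.0591]
tcp_rot: [0.601, 0.799, -0.0, -0.0]
contact_force: [0.3, 0.2, -1.0]
opening: 0.123
finger_force: 62.0
```

Converted, 1 mm / 600 = 0.0017, 0.7 mm / 600 = 0.0012.

send_rows:
  rows: "0 0 0 0 0 0.0012 -1;0 0 0 0 0 0.0017 -1;0 0 0 0 0 0.0017 -1"

```text
time: 18.2
eef_pos: [0.5021, -0.189, 0.0582]
tcp_rot: [0.601, 0.799, -0.0, -0.0]
contact_force: [-0.5, -0.3, -0.9]
opening: 0.119
finger_force: 62.1
```

Converted, 1 mm / 600 = 0.0017, 0.5 mm / 600 = 0.0008.

send_rows:
  rows: "0 0 0 0 0 0.0008 -1;0 0 0 0 0 0.0017 -1;0 0 0 0 0 0.0017 -1"

```text
time: 18.58
eef_pos: [0.5021, -0.1891, 0.0574]
tcp_rot: [0.601, 0.799, -0.0, -0.0]
contact_force: [-1.5, 1.4, 0.1]
opening: 0.125
finger_force: 62.3
```

Converted, 1 mm / 600 = 0.0017, 0.5 mm / 600 = 0.0008.

send_rows:
  rows: "0 0 0 0 0 0.0008 -1;0 0 0 0 0 0.0017 -1;0 0 0 0 0 0.0017 -1"

```text
time: 18.95
eef_pos: [0.5024, -0.1892, 0.0566]
tcp_rot: [0.601, 0.799, -0.0, 0.0]
contact_force: [-1.4, 0.2, 3.3]
opening: 0.121
finger_force: 62.6
```

Contact begins near TCP z≈0.057, about 10 mm below the level of the tips, so the cover is on the barbs. I'll press in small steps.

Converted, 0.8 mm / 600 = 0.0013, 0.4 mm / 600 = 0.0007.

send_rows:
  rows: "0 0 0 0 0 0.0007 -1;0 0 0 0 0 0.0013 -1;0 0 0 0 0 0.0013 -1"

```text
time: 19.32
eef_pos: [0.5025, -0.1893, 0.056]
tcp_rot: [0.601, 0.799, 0.0, 0.0]
contact_force: [-1.8, -0.4, 5.6]
opening: 0.119
finger_force: 62.9
```

send_rows:
  rows: "0 0 0 0 0 0.0007 -1;0 0 0 0 0 0.0013 -1;0 0 0 0 0 0.0013 -1"

```text
time: 19.7
eef_pos: [0.5027, -0.1894, 0.0555]
tcp_rot: [0.601, 0.799, -0.0, 0.001]
contact_force: [-2.2, 0.1, 7.2]
opening: 0.124
finger_force: 63.1
```

send_rows:
  rows: "0 0 0 0 0 0.0008 -1;0 0 0 0 0 0.0017 -1;0 0 0 0 0 0.0017 -1"

```text
time: 20.08
eef_pos: [0.5022, -0.1892, 0.0532]
tcp_rot: [0.601, 0.799, -0.0, 0.0]
contact_force: [-0.1, -1.9, 1.2]
opening: 0.122
finger_force: 62.3
```

Converted, 1 mm / 600 = 0.0017, 0.5 mm / 600 = 0.0008.

send_rows:
  rows: "0 0 0 0 0 0.0008 -1;0 0 0 0 0 0.0017 -1;0 0 0 0 0 0.0017 -1"

```text
time: 20.45
eef_pos: [0.5021, -0.189, 0.0525]
tcp_rot: [0.601, 0.799, -0.0, -0.0]
contact_force: [-0.2, -1.3, 1.5]
opening: 0.12
finger_force: 62.5
```

```bash
python3 chk.py
```

```text
20.45 [ 0.5021 -0.189   0.0525] [-0.2241 -1.2671  1.4664] [-0.2015  0.2222 -0.0111] 0.11975164255276996
rot [-0.   -0.   -0.09] shift [-0.09  0.67 -7.48]
[  5   5  23  23 364]
[  7   5  22  23 352]
len 0.08537959006032943 yaw 16.264397430606863 need tool x,y mm -0.16659127528429257 -0.290452553640487 std 5.072043507181129e-06
```

Converted, 1 mm / 600 = 0.0017, 0.5 mm / 600 = 0.0008.

send_rows:
  rows: "0 0 0 0 0 0.0008 -1;0 0 0 0 0 0.0017 -1;0 0 0 0 0 0.0017 -1"

```text
time: 20.98
eef_pos: [0.5021, -0.1889, 0.0515]
tcp_rot: [0.601, 0.799, 0.0, -0.0]
contact_force: [-1.1, -1.1, 2.8]
opening: 0.123
finger_force: 62.5
```

Converted, 1 mm / 600 = 0.0017, 0.5 mm / 600 = 0.0008.

send_rows:
  rows: "0 0 0 0 0 0.0008 -1;0 0 0 0 0 0.0017 -1;0 0 0 0 0 0.0017 -1"

```text
time: 21.35
eef_pos: [0.5018, -0.1886, 0.05]
tcp_rot: [0.601, 0.799, 0.0, -0.001]
contact_force: [-0.0, -1.3, -0.9]
opening: 0.123
finger_force: 62.0
```

Converted, 1 mm / 600 = 0.0017, 0.5 mm / 600 = 0.0008.

send_rows:
  rows: "0 0 0 0 0 0.0008 -1;0 0 0 0 0 0.0017 -1;0 0 0 0 0 0.0017 -1"

```text
time: 21.72
eef_pos: [0.5021, -0.1889, 0.0495]
tcp_rot: [0.601, 0.799, 0.0, -0.0]
contact_force: [0.2, 0.6, -1.8]
opening: 0.124
finger_force: 62.0
```

Converted, 0.5 mm / 600 = 0.0008.

send_rows:
  rows: "0 0 0 0 0 0.0008 -1;0 0 0 0 0 0.0008 -1;0 0 0 0 0 0.0008 -1"

```text
time: 22.1
eef_pos: [0.5022, -0.189, 0.0492]
tcp_rot: [0.601, 0.799, 0.0, 0.0]
contact_force: [-0.7, -0.1, 0.6]
opening: 0.121
finger_force: 62.1
```

Converted, 0.5 mm / 600 = 0.0008.

send_rows:
  rows: "0 0 0 0 0 0.0008 -1;0 0 0 0 0 0.0008 -1;0 0 0 0 0 0.0008 -1"

```text
time: 22.48
eef_pos: [0.5022, -0.1891, 0.0492]
tcp_rot: [0.601, 0.799, -0.0, -0.0]
contact_force: [-2.7, 1.9, 5.5]
opening: 0.12
finger_force: 62.8
```

Converted, 1 mm / 600 = 0.0017, 0.5 mm / 600 = 0.0008.

send_rows:
  rows: "0 0 0 0 0 0.0008 -1;0 0 0 0 0 0.0017 -1;0 0 0 0 0 0.0017 -1"

```text
time: 22.85
eef_pos: [0.5022, -0.1891, 0.0491]
tcp_rot: [0.601, 0.799, -0.0, -0.0]
contact_force: [-5.4, 1.9, 10.6]
opening: 0.121
finger_force: 63.8
```

```bash
python3 chk.py
```

```text
22.85 [ 0.5022 -0.1891  0.0491] [-5.4063  1.9031 10.588 ] [0.3892 0.7956 0.018 ] 0.12138619160550908
rot [-0.04 -0.02 -0.07] shift [  0.02   0.57 -10.86]
[  0   5  29  23 441]
[  4   5  29  23 411]
len 0.08645472227586862 yaw 16.26193680725269 need tool x,y mm 0.11666047836593421 -0.11164486375481388 std 7.389381284698551e-06
```

There is a hard stop at TCP z≈0.049, with force rising steeply. I'll unload, let go and lift clear, then press each corner separately with the shut fingertips to feel whether any barb is left.

send_rows:
  rows: "0 0 0 0 0 -0.0025 -1;0 0 0 0 0 -0.0025 -0.5;0 0 0 0 0 -0.0025 -0.5;0 0 0 0 0 -0.0025 -0.5;0 0 0 0 0 -0.0333 -0.5;0 0 0 0 0 -0.0833 -0.5;0 0 0 0 0 -0.1 -1;0 0 0 0 0 -0.1 -1"

```text
time: 24.0
eef_pos: [0.5029, -0.1894, 0.109]
tcp_rot: [0.601, 0.799, 0.0, 0.001]
contact_force: [0.1, 0.3, -0.7]
opening: -0.002
finger_force: 0.0
```

Run:
```python
from h import *
np.set_printoptions(precision=4,suppress=True)
s=ctrl.get_state();print(s["time"],s["eef_pos"],s["contact_force"],s["opening"])
p=ctrl.read_camera("wrist");cv2.imwrite("w4.png",p["color"][:,:,::-1])
im=p["color"].astype(int);y=np.radians(16.23);u=np.array([np.cos(y),np.sin(y),0]);v=np.array([-u[1],u[0],0]);c=np.array([.5021,-.1886,0])
# plate corners & width: dark mask edges at far side, test heights
for i in(-1,1):
  for z in(.0435,.052):
    print(i,z,"corner",w2p(p,[c+u*.056*i+v*.080+[0,0,z]])[0],"hole",w2p(p,[c+u*.043*i+v*.066+[0,0,z]])[0],"tip",w2p(p,[c+u*.043*i+v*.066+[0,0,.056]])[0])
m=((im.max(2)<95)).astype(np.uint8)
n,l,st,ce=cv2.connectedComponentsWithStats(m)
q=w2p(p,[c+v*.05+u*.02+[0,0,.0435]])[0].astype(int);k=l[q[1],q[0]];print(q,st[k])
for r in range(q[1]-40,q[1]+20,6):
    w=np.where(l[r]==k)[0];print(r,w.min() if len(w) else None,w.max() if len(w) else None,im[r,q[0]-120:q[0]+90:6].max(1))
for x in(-.025,.025):
  for yy in(-.066,.066):
    t=c+u*x+v*yy;print(x,yy,t[:2]);go([t[0],t[1],.08],y)
```

```text
24.0 [ 0.5029 -0.1894  0.109 ] [ 0.0826  0.2531 -0.7336] -0.0016683007827458436
-1 0.0435 corner [236.432  105.9265] hole [257.0604 127.3753] tip [253.1216 128.0302]
-1 0.052 corner [232.8718 105.4608] hole [254.4344 127.812 ] tip [253.1216 128.0302]
1 0.0435 corner [402.201  105.6161] hole [381.7525 127.1255] tip [385.5782 127.7645]
1 0.052 corner [405.6748 105.1378] hole [384.3031 127.5516] tip [385.5782 127.7645]
[347 150] [    0   107   594   293 66513]
110 238 402 [177 129  88  91  89  90  89  88  88  87  86  85  84  84  85  85  85  84
  83  84  84  85  85  85  88  87  87  89  89  88 130 128 252 231 139]
116 239 401 [175 122  88  89  89  88  87  87  85  86  85  84  82  83  82  81  82  82
  81  82  83  82  83  84  84  85  85  86  88  84 129 128 251 127 138]
122 239 401 [175 178  85  88  63 238 144  86  83  83  82  81  81  80  81  80  80  79
  80  81  80  80  81  83  82 154 243  62  87  85 127 128 249 128 137]
128 239 401 [173 152  90  89 251 243 243  84  82  81  79  79  79  78  77  78  76  77
  78  79  78  78  80  79  76 183 236 245  84  92 127 127 247 136 139]
134 240 400 [171 1
[... 544 characters left out ...]
  72  71  74  74  74  76  78  79 129 124 116 248 138 139]
158 242 398 [191 175 127  80  79  78  77  76  74  73  72  71  69  70  69  69  68  69
  69  67  70  71  71  72  74  74  76  77  78 126 125 140 251 138 136]
164 242 398 [229 173 126  80  79  77  75  74  74  71  71  71  68  68  67  66  67  67
  66  67  66  67  70  70  71  73  74  75  77 125 125 182 254 138 137]
-0.025 -0.066 [ 0.4965 -0.259 ]
rot [ 0.02  0.02 -0.08] shift [-65.67 -24.81  27.77]
-0.025 0.066 [ 0.4596 -0.1322]
rot [ 0.02  0.02 -0.08] shift [ 66.33 -25.    27.73]
0.025 -0.066 [ 0.5446 -0.245 ]
rot [ 0.02  0.02 -0.08] shift [-65.6   25.19  27.78]
0.025 0.066 [ 0.5077 -0.1182]
rot [ 0.02  0.02 -0.08] shift [66.4  25.   27.74]
```

Converted, 66 mm / 600 = 0.11, 59 mm / 600 = 0.0983.

send_rows:
  rows: "0 0 0 0.075 0.0283 0 -1;0 0 0 0.11 0.0417 0.025 -1;0 0 0 0.11 0.0417 0.0667 -1;0 0 0 0.11 0.0417 0.095 -1;0 0 0 0.11 0.0417 0.0983 -1;0 0 0 0.11 0.0417 0.0983 -1"

```text
time: 24.8
eef_pos: [0.508, -0.1191, 0.0487]
tcp_rot: [0.601, 0.799, -0.0, -0.0]
contact_force: [1.1, 0.2, 0.3]
opening: 0.001
finger_force: 0.0
```

Converted, 3 mm / 600 = 0.005, 2 mm / 600 = 0.0033.

send_rows:
  rows: "0 0 0 0 0 0.0017 -1;0 0 0 0 0 0.0033 -1;0 0 0 0 0 0.005 -1;0 0 0 0 0 0.005 -1"

```text
time: 25.3
eef_pos: [0.5078, -0.1186, 0.0457]
tcp_rot: [0.601, 0.799, 0.0, 0.0]
contact_force: [-0.1, 0.4, 0.0]
opening: -0.001
finger_force: 0.0
```

Converted, 3 mm / 600 = 0.005, 2 mm / 600 = 0.0033.

send_rows:
  rows: "0 0 0 0 0 0.0017 -1;0 0 0 0 0 0.0033 -1;0 0 0 0 0 0.005 -1;0 0 0 0 0 0.005 -1"

```text
time: 25.8
eef_pos: [0.5077, -0.1186, 0.0425]
tcp_rot: [0.601, 0.799, -0.0, -0.0]
contact_force: [-0.3, 0.2, -0.1]
opening: 0.001
finger_force: 0.0
```

Converted, 2 mm / 600 = 0.0033, 1 mm / 600 = 0.0017.

send_rows:
  rows: "0 0 0 0 0 0.0017 -1;0 0 0 0 0 0.0033 -1;0 0 0 0 0 0.0033 -1"

```text
time: 26.18
eef_pos: [0.5079, -0.1187, 0.0413]
tcp_rot: [0.601, 0.799, -0.0, -0.0]
contact_force: [-1.3, 0.8, 4.6]
opening: -0.003
finger_force: 2.6
```

Converted, 2 mm / 600 = 0.0033, 1 mm / 600 = 0.0017.

send_rows:
  rows: "0 0 0 0 0 0.0017 -1;0 0 0 0 0 0.0033 -1;0 0 0 0 0 0.0033 -1"

```text
time: 26.55
eef_pos: [0.508, -0.1187, 0.0412]
tcp_rot: [0.601, 0.8, -0.0, -0.001]
contact_force: [-7.3, 3.2, 16.6]
opening: -0.004
finger_force: 8.2
```

Converted, 2 mm / 600 = 0.0033, 1 mm / 600 = 0.0017.

send_rows:
  rows: "0 0 0 0 0 0.0017 -1;0 0 0 0 0 0.0033 -1;0 0 0 0 0 0.0033 -1"

```text
time: 26.92
eef_pos: [0.5081, -0.1187, 0.0411]
tcp_rot: [0.6, 0.8, -0.001, -0.002]
contact_force: [-11.6, 4.6, 28.2]
opening: -0.003
finger_force: 13.8
```

That corner is hard-seated: 28 N with no give at z=0.0412. Next, the −x,+y corner.

send_rows:
  rows: "0 0 0 0 0 -0.0333 -1;0 0 0 0 -0.05 -0.0333 -1;0 0 0 0 -0.0833 -0.0333 -1;0 0 0 0 -0.0833 -0.02 -1;0 0 0 0 -0.0833 -0.0117 -1;0 0 0 0 -0.0833 -0.01 -1;0 0 0 0 -0.0833 -0.01 -1"

```text
time: 27.8
eef_pos: [0.4602, -0.1324, 0.0424]
tcp_rot: [0.601, 0.8, 0.0, -0.0]
contact_force: [1.0, 0.3, -0.1]
opening: 0.004
finger_force: 0.0
```

Converted, 2 mm / 600 = 0.0033, 1 mm / 600 = 0.0017.

send_rows:
  rows: "0 0 0 0 0 0.0017 -1;0 0 0 0 0 0.0033 -1;0 0 0 0 0 0.0033 -1"

```text
time: 28.18
eef_pos: [0.4601, -0.1326, 0.0413]
tcp_rot: [0.601, 0.799, 0.0, 0.0]
contact_force: [-0.6, 1.3, 5.0]
opening: 0.0
finger_force: 2.3
```

Converted, 2 mm / 600 = 0.0033, 1 mm / 600 = 0.0017.

send_rows:
  rows: "0 0 0 0 0 0.0017 -1;0 0 0 0 0 0.0033 -1;0 0 0 0 0 0.0033 -1"

```text
time: 28.55
eef_pos: [0.4603, -0.1326, 0.0412]
tcp_rot: [0.601, 0.8, -0.0, -0.001]
contact_force: [-6.9, 3.8, 17.3]
opening: 0.002
finger_force: 8.7
```

Same stop at 0.0412, seated. Next, the −x,−y corner, crossing above rib height.

Converted, -132 mm / 600 = -0.22, -100 mm / 600 = -0.1667.

send_rows:
  rows: "0 0 0 0 0 -0.0783 -1;0 0 0 -0.0833 0 -0.0783 -1;0 0 0 -0.1667 0 -0.0783 -1;0 0 0 -0.22 0 -0.0783 -1;0 0 0 -0.22 0 -0.0333 -1;0 0 0 -0.22 0 -0.0117 -1;0 0 0 -0.22 0 -0.0067 -1;0 0 0 -0.22 0 -0.0067 -1"

```text
time: 29.55
eef_pos: [0.4967, -0.259, 0.0428]
tcp_rot: [0.601, 0.8, 0.0, 0.0]
contact_force: [0.1, 0.6, 0.2]
opening: 0.003
finger_force: 0.0
```

Converted, 2 mm / 600 = 0.0033, 1 mm / 600 = 0.0017.

send_rows:
  rows: "0 0 0 0 0 0.0017 -1;0 0 0 0 0 0.0033 -1;0 0 0 0 0 0.0033 -1"

```text
time: 29.92
eef_pos: [0.497, -0.2595, 0.0414]
tcp_rot: [0.601, 0.799, 0.0, 0.001]
contact_force: [0.3, 0.9, 2.5]
opening: -0.0
finger_force: 1.4
```

Converted, 2 mm / 600 = 0.0033, 1 mm / 600 = 0.0017.

send_rows:
  rows: "0 0 0 0 0 0.0017 -1;0 0 0 0 0 0.0033 -1;0 0 0 0 0 0.0033 -1"

```text
time: 30.3
eef_pos: [0.497, -0.2595, 0.0412]
tcp_rot: [0.601, 0.799, 0.0, -0.0]
contact_force: [-4.6, 4.5, 13.9]
opening: 0.003
finger_force: 6.7
```

Seated too. Last corner, +x,−y.

Converted, 50 mm / 600 = 0.0833, 30 mm / 600 = 0.05.

send_rows:
  rows: "0 0 0 0 0 -0.03 -1;0 0 0 0 0.05 -0.03 -1;0 0 0 0 0.0833 -0.03 -1;0 0 0 0 0.0833 -0.0167 -1;0 0 0 0 0.0833 -0.0083 -1;0 0 0 0 0.0833 -0.0067 -1;0 0 0 0 0.0833 -0.0067 -1"

```text
time: 31.18
eef_pos: [0.5439, -0.2456, 0.0423]
tcp_rot: [0.601, 0.799, -0.0, -0.0]
contact_force: [0.6, 0.3, 0.4]
opening: 0.001
finger_force: 0.0
```

Converted, 2 mm / 600 = 0.0033, 1 mm / 600 = 0.0017.

send_rows:
  rows: "0 0 0 0 0 0.0017 -1;0 0 0 0 0 0.0033 -1;0 0 0 0 0 0.0033 -1"

```text
time: 31.55
eef_pos: [0.5446, -0.2457, 0.0413]
tcp_rot: [0.601, 0.799, -0.0, 0.0]
contact_force: [-1.7, 0.1, 5.0]
opening: 0.001
finger_force: 2.3
```

Converted, 2 mm / 600 = 0.0033, 1 mm / 600 = 0.0017.

send_rows:
  rows: "0 0 0 0 0 0.0017 -1;0 0 0 0 0 0.0033 -1;0 0 0 0 0 0.0033 -1"

```text
time: 31.92
eef_pos: [0.5447, -0.2457, 0.0412]
tcp_rot: [0.601, 0.8, -0.0, -0.0]
contact_force: [-6.0, 2.5, 13.6]
opening: 0.001
finger_force: 7.0
```

All four corners stop hard at 0.0412 m (first contact about 0.0414 m), well past click force, so the cover is flat. I'll withdraw, check and hand in.

Converted, -160 mm / 600 = -0.2667, -120 mm / 600 = -0.2.

send_rows:
  rows: "0 0 0 0 0 -0.0333 -1;0 0 0 0 0 -0.1167 -1;0 0 0 0 0 -0.2 -1;0 0 0 0 0 -0.2667 -1;0 0 0 0 0 -0.2667 -1;0 0 0 0 0 -0.2667 -1"

```text
time: 32.67
eef_pos: [0.5442, -0.2452, 0.198]
tcp_rot: [0.601, 0.799, 0.0, -0.0]
contact_force: [0.9, 0.3, -0.1]
opening: -0.003
finger_force: 0.0
```

Run:
```python
from h import *
np.set_printoptions(precision=4,suppress=True)
s=ctrl.get_state();print(s["time"],s["eef_pos"],s["contact_force"])
p=ctrl.read_camera("scene")
for t in("cover","box"):
    for d in ctrl.look_for(p,t)[:4]:print(t,round(d["p"],2),c2w(p,d["position"]))
p=ctrl.read_camera("wrist");im=p["color"].astype(int)
m=(im.max(2)<100).astype(np.uint8)
y=np.radians(16.23);u=np.array([np.cos(y),np.sin(y),0]);v=np.array([-u[1],u[0],0]);c=np.array([.5021,-.1886,0])
q=w2p(p,[c+v*.05+[0,0,.0435]])[0].astype(int);print(q)
n,l,st,ce=cv2.connectedComponentsWithStats(m);k=(l==l[q[1],q[0]]).astype(np.uint8)
print(rect(p,k,.0435),st[l[q[1],q[0]]])
```

```text
32.675 [ 0.5442 -0.2452  0.198 ] [ 0.8528  0.2803 -0.1367]
cover 0.89 [0.4887 0.416  0.0021]
cover 0.82 [0.2273 0.3515 0.0043]
cover 0.8 [ 0.5108 -0.1915  0.0427]
cover 0.75 [ 0.2462 -0.2204  0.0021]
box 0.64 [ 0.5293 -0.1684  0.0324]
[294  70]
((501.6501159667969, -185.66390991210938), (130.67457580566406, 180.97149658203125), 16.22760772705078) [  220    17   148   196 21675]
```

```bash
python3 -c "
from plant import ctrl
print(ctrl.sign_off())"
```

```text
the job is handed in; nothing more can be done
None
```

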